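# Turn the die plate over and load it under the microscope

## Task

The flat die plate lies dies down on the two-bar rest: turn it over and lay it, dies up, flat in the nest of the drawn-out microscope stage, either way round; the slotted rack can hold it on edge while you change your grip. Set the plate down each time, never let it fall or slap over, then slide the stage gently until it is fully home under the lens. Leave the other things on the bench where they are.

Things in the scene. Friction and masses are not known exactly. Their poses are not given: they have to be found in the camera images.
- plate: The die plate: a loose flat aluminium plate 60 x 90 x 6 mm, about 90 g. Origin at the centre of its volume; x along the 60 mm, y along the 90 mm, z out of the plain back (bare metal with four small dark screw holes); the other face (-z) carries a 50 x 74 mm copper-coloured grid of dies. At the start z points up. Hold it by its two long edges (60 mm apart).
- rest: The rest the plate lies on at the start: fixed aluminium foot 44 (x) x 96 (y) x 10 mm with two upright bars 44 (x) x 6 mm at y = +-42 mm; tops of the bars 42 mm above the bench. The plate lies across the bars, its 90 mm along the rest's y, overhanging 8 mm each side in x. Origin at bench level under its centre, z up.
- rack: Slotted rack, fixed: white foot 60 (x) x 80 (y) x 10 mm, two rows (x = +-16 mm) of four upright steel rods, 6 mm thick, round tops 46 mm above the bench, at y = -24, -8, 8, 24 mm. So three slots 10 mm wide at y = -16, 0, 16 mm, floor 10 mm above the bench: a plate stands in one on its 60 mm end, faces along the rack's y, leaning a few degrees. Origin at bench level under its centre.
- microscope: White microscope stand, fixed. Origin at bench level on the lens axis; z up, y = the way the stage draws out. Base 200 (x) mm wide, 20 mm high, ends at y = 60 mm; a 34 mm wide guide rail at 20-32 mm height runs out to y = 310 mm on a 30 mm long foot. Lens: 62 mm barrel, lower end 155 mm up; head ring above it, 100 mm wide, from 200 mm up. Pillar at y = -165 mm.
- carriage (a joint): The sliding stage: travel in m along the microscope's y; 0 = fully home, the nest centred under the lens; 0.16 = fully drawn out; a hard stop at each end. It starts drawn out between 0.13 and 0.16, slides with about 1.5 N of friction and stays where it is left.
- nest (a point): Centre of the nest floor on the sliding stage, 42 mm up; axes as the microscope's. Nest 64 (x) x 94 (y) mm inside, lips 4 mm high: one 44 mm long at each end in y, four 10 mm side lips at |y| = 35-45 mm, on cross-bars 80 mm wide. For |y| < 33 mm the stage is 44 mm wide and beside it is open down to the bench, for fingers. The seated plate's centre is 3 mm above this point.
- knob (a point): Top centre of the stage's knob, an upright black knob 18 mm in diameter, 21 mm tall on a thin stem, top 70 mm above the bench, 125 mm from the nest centre along y. It moves with the stage; it can be pinched from above or pushed towards the lens (-y of the microscope).
- driver: Bystander: a screwdriver 150 mm long lying on the bench; origin midway along it, below.
- pot: Bystander: amber jar with black cap, 40 mm in diameter, 48 mm tall, origin under its centre.
- blower: Bystander: black rubber dust blower bulb, 56 mm in diameter, 95 mm tall with a thin nozzle upwards, origin under its centre.
- loupe: Bystander: black eye loupe standing on end, 40 mm in diameter, 32 mm tall, origin under its centre.
- waferbox: Bystander: round flat wafer box 106 mm in diameter, 22 mm tall, origin under its centre.
- marker: Bystander: black marker pen 107 mm long, 14 mm thick, lying on the bench, origin under its middle.
- dish: Bystander: low glass dish 84 mm in diameter, 16 mm tall, origin under its centre.
Mind the look-alikes: they are no part of the job. What is meant by the plate is not brown, green or yellow, and is the larger of those in its own colour.

How it is judged:
By the outcome, as a careful person would: the job done as asked, in the order asked, and still so for the second after the job is handed in, with the robot touching nothing.
It also fails if it takes over 72 s, if anything falls off the work surface, if the arm or the gripper's body presses on something with over 40 N, if the wrist force passes 120 N, or if a joint passes its speed limit or range.

## Robot

A 6-joint arm with a two-finger parallel gripper is mounted at the origin on the work surface. World frame = base frame: x ahead of the robot, y to its left, z up, the work surface at z = 0. Lengths are in m, angles in rad, forces in N, time in s.
With the tool pointing down it reaches from about 0.35 to 0.775 m from the base axis. Payload 7.3 kg.
Tool frame: the origin (TCP) lies at the very end of the fingers, on their centre line; the grasp point (between the pads) lies 19 mm behind it (manip.grip_depth is the z of the grasp point in the tool frame, in m); z points along the fingers, y is the direction in which the jaws open and shut (so a half turn about z gives the same grasp; the last joint's range is limited). The gripper opens to 92 mm and grips with 3 to 60 N. Pads are 19 mm wide; open, the fingers measure 130 mm over their backs; the gripper's body (75 mm by 190 mm) begins 47 mm behind the grasp point.
Start: joints at [-1.338, 0.342, 1.524, -0, 1.275, -0.146], TCP at [0.194, -0.488, 0.227] pointing down, gripper open.
Joint ranges: [-2.53, 2.53], [-0.77, 2.02], [0.04, 2.7], [-1, 4.14], [0.28, 2.66], [-3.11, 3.11]. Speed limits (rad/s): [2.57, 2.57, 3.14, 3.14, 3.14, 3.14].

## Interface

Orientations are given as a 3x3 rotation matrix whose columns are the frame's x, y, z axes.
In Python, from cell import manip, eyes, recognise, regions_of gives the robot as it stands.
- The arm moves only by the tool arm_command, never from a script. Its argument "steps" is a list of rows, each a list of 6 numbers: the shift along the tool's x, y, z in m, then the turn, a rotation vector about the tool's x, y, z in rad. A call has 1 to 10 rows; each row shifts and turns the commanded pose from where the row before left it, along the tool's axes as they then stand; what a row does not reach is not made up. A row lasts 1/10 s, in which the tool goes at most 50 mm and 8.59 degrees, less where a joint would pass 70% of its speed; a pose out of reach is approached as far as the arm can. A call is refused whole if a number of a shift passes 0.05 or a number of a turn 0.15, either way. A call with a gripper value outside its range is refused whole. "fingers" is the opening, from 0 (shut) to 1 (fully open), set as the call begins (left out, the last holds). The fingers move at their own pace and stop on an object; "newtons" is the grip in N (left out, the last holds). Time passes only in rows, so rows that do not move let the fingers close. It gives the time, the measured TCP pose, the force and the opening at its end, in the units of the state.
- manip.sense(): the state, without advancing time (a new reading comes with each control period).
- eyes.capture(name): name is "scene" or "top"; returns a dict with "pixels" (480x640x3 uint8, blue, green, red), "fx", "fy", "cx", "cy" (pixels), "k1" (the pictures are not rectified: a ray, as slopes to the right and down, at radius r is drawn at 1 + k1 r^2 times it, then the intrinsics apply), "R" (3x3) and "t" (3): a world point X has camera coordinates R X + t. Camera axes: x right, y down, z forward; pixel columns grow to the right and rows downward; lengths in m; the calibration is good to about 2 mm. A picture is of the moment at which its call begins. There is no depth.
- manip.finish_job(): hands the job in, once; it reports no verdict.
Trained networks look in the newest picture that a camera, given by its name, has taken for a name from the list of things; names that differ only in an ending like _2 or _b are one class to them, and where a whole thing is asked for, a point or a joint stands for the part that bears it (a point fixed in the world has none). Each returns a list of dicts, best first, with "confidence" (0 to 1); they miss things now and then, are a little off and sometimes report something else, mostly with a low value. They report only what shows in the picture. A call takes as long as a camera call. They do not tell look-alikes from the thing itself.
- recognise(query, camera): "bbox" ([left, top, right, bottom] in pixels, round what is visible of it).
- regions_of(query, camera): "mask" (480x640 bool, what is visible of it) and "bbox" ([left, top, right, bottom] in pixels, round what is visible of it).
The state is a dict: "clock": time; "joints": joint angles; "dq": joint speeds; "effort": joint torques, N m; "ee_pos": TCP position; "tool_rot": TCP orientation; "contact_force": force on the tool from outside, world axes, zero at the start; "torque": the same for the moment, N m; "grip_width": finger opening in m.
Only numpy, scipy, OpenCV 4.12 (cv2) and the standard library are available. Lean on these libraries where they do the work, as an engineer would, in place of code of your own. Each camera call takes 0.05 s, during which the arm holds its last target. There are 200 camera calls.

## Working session

There is one attempt and no reset: what is moved stays moved. The work goes in short steps, Python scripts to look and compute and a tool call to move; the robot and the scene stay as the last step left them, time stands still between calls to the robot, and variables do not carry over. Pictures are saved under pics/ and viewed, about 8 in all and at most 12, crops included, and the job is handed in when it is done.

Besides the shell and the picture viewer there is one more tool, called after "Request:" as name([rows], argument=value, ...), one row to a line, values as JSON. arm_command: Moves the arm, as the interface text tells. Its arguments: {"type":"object","properties":{"steps":{"type":"array"},"fingers":{"type":"number"},"newtons":{"type":"number"}},"required":["steps"]}

```bash
mkdir -p pics; ls
cat > h.py <<'E'
import numpy as np, cv2
from cell import manip, eyes, recognise, regions_of
np.set_printoptions(precision=4,suppress=True)
def snap(cam,name=None):
    c=eyes.capture(cam)
    if name: cv2.imwrite('pics/'+name,c['pixels'])
    return c
def proj(c,X):
    X=np.atleast_2d(X); P=X@np.array(c['R']).T+np.array(c['t']); s=P[:,:2]/P[:,2:]
    s=s*(1+c['k1']*(s**2).sum(1,keepdims=True))
    return s*[c['fx'],c['fy']]+[c['cx'],c['cy']]
def onz(c,uv,z):
    uv=np.atleast_2d(uv).astype(float); d=(uv-[c['cx'],c['cy']])/[c['fx'],c['fy']]; s=d.copy()
    for _ in range(20): s=d/(1+c['k1']*(s**2).sum(1,keepdims=True))
    R=np.array(c['R']); C=-R.T@np.array(c['t']); D=np.c_[s,np.ones(len(s))]@R
    return C+D*((z-C[2])/D[:,2])[:,None]
E
python3 - <<'E'
from h import *
a=snap('scene','scene1.png'); b=snap('top','top1.png')
for c,n in((a,'scene'),(b,'top')):
    print(n,'cam',-np.array(c['R']).T@np.array(c['t']),c['fx'],c['k1'])
    for q in ['plate','rest','rack','microscope','carriage','knob','driver','pot','blower','loupe','waferbox','marker','dish']:
        print(q,[(np.round(r['bbox']).astype(int).tolist(),round(r['confidence'],2)) for r in recognise(q,n)])
E
```

```text
pics
scene cam [ 0.8395 -0.385   0.8947] 497.35911145338633 -0.012389375726644293
plate [([410, 163, 444, 182], 0.93), ([306, 125, 345, 146], 0.88), ([311, 171, 332, 197], 0.83), ([364, 165, 409, 202], 0.62), ([353, 268, 399, 314], 0.58), ([446, 242, 473, 280], 0.24)]
rest [([364, 187, 406, 213], 0.74)]
rack [([345, 214, 383, 252], 0.98)]
microscope [([0, 317, 362, 480], 0.7)]
carriage [([243, 325, 345, 403], 0.6), ([354, 376, 380, 398], 0.37)]
knob [([240, 328, 347, 405], 0.56)]
driver [([265, 217, 328, 242], 0.58)]
pot [([393, 319, 412, 351], 0.89), ([262, 215, 328, 244], 0.2)]
blower [([443, 243, 476, 280], 0.56)]
loupe []
waferbox [([452, 200, 502, 235], 0.9), ([446, 243, 474, 278], 0.33)]
marker [([217, 268, 269, 298], 0.81)]
dish [([347, 142, 380, 165], 0.73)]
top cam [0.4166 0.0798 1.0158] 453.5261390978548 -0.01698545998251824
plate [([215, 298, 250, 328], 0.83), ([287, 174, 327, 210], 0.79), ([179, 236, 223, 265], 0.74), ([129, 215, 169, 244], 0.74), ([147, 334, 194, 381], 0.68)]
rest []
rack [([245, 222, 287, 252], 0.63)]
microscope [([352, 173, 640, 302], 0.9), ([370, 178, 455, 228], 0.7)]
carriage []
knob [([370, 180, 455, 228], 0.6)]
driver [([271, 278, 337, 310], 0.7)]
pot [([325, 135, 347, 157], 0.51)]
blower [([229, 134, 254, 158], 0.56)]
loupe [([384, 137, 394, 154], 0.62)]
waferbox [([152, 135, 198, 180], 0.8)]
marker [([354, 283, 402, 301], 0.85), ([174, 235, 223, 264], 0.64)]
dish [([150, 281, 190, 321], 0.6)]
```

View pics/scene1.png

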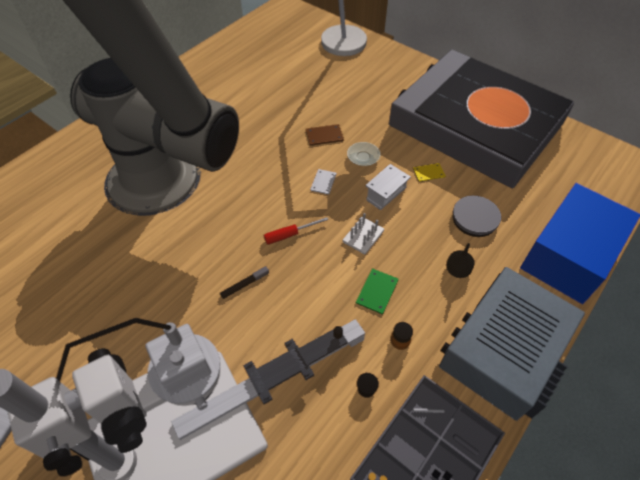

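View pics/top1.png

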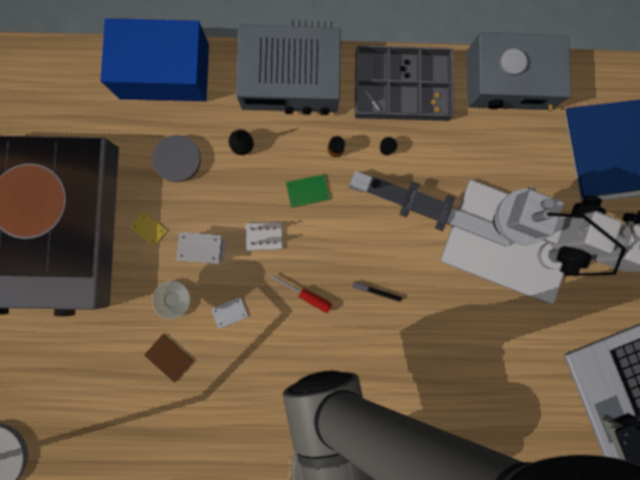

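Choice: silver (200,248) top / (388,185) scene, resting on the rest. Look-alikes are small silver (230,313), brown (169,357), yellow (150,229) and green (308,190). I'll check it in a close crop and measure.

Run:
```python
from h import *
print([x for x in dir(manip) if x[0]!='_'],manip.grip_depth)
s=manip.sense(); print(s['tool_rot'],s['ee_pos'],s['grip_width'])
b=snap('top'); im=b['pixels']
m=[r for r in regions_of('plate','top')]
for r in m:
    n=r['mask'].astype(np.uint8); cnt=max(cv2.findContours(n,0,2)[0],key=cv2.contourArea).reshape(-1,2)
    w=onz(b,cnt,.048); rc=cv2.minAreaRect((w[:,:2]*1000).astype(np.float32)); print('plate',r['bbox'],r['confidence'],rc)
A=cv2.resize(im[215:280,165:300],None,fx=5.9,fy=5.9,interpolation=cv2.INTER_CUBIC)
B=cv2.resize(im[160:260,345:520],None,fx=4.5,fy=4.5,interpolation=cv2.INTER_CUBIC)[:210*2]
A=A[:, :787];B=B[:,:787]
cv2.imwrite('pics/crop2.png',np.vstack([cv2.resize(A,(787,383))[:383],B])[:])
a=snap('scene');im=a['pixels']
C=cv2.resize(im[155:260,330:450],None,fx=5,fy=5,interpolation=cv2.INTER_CUBIC)
cv2.imwrite('pics/crop3.png',C)
```

```text
['IKError', 'finish_job', 'grip_depth', 'sense'] -0.0188
[[ 0.9291  0.3698  0.    ]
 [ 0.3698 -0.9291 -0.0001]
 [-0.      0.0001 -1.    ]] [ 0.1942 -0.4878  0.2268] 0.091761424136743
plate [126.9, 212.8, 168.0, 244.6] 0.95 ((510.12506103515625, 422.8857727050781), (69.33297729492188, 46.009735107421875), 51.68016052246094)
plate [210.6, 299.5, 249.7, 328.3] 0.87 ((337.33111572265625, 243.39671325683594), (44.341827392578125, 66.13340759277344), 22.64694595336914)
plate [288.6, 177.7, 331.6, 207.4] 0.85 ((599.486083984375, 82.98558807373047), (56.01466369628906, 86.76708984375), 13.357522010803223)
plate [175.1, 231.9, 222.3, 262.9] 0.58 ((474.2643737792969, 311.9188537597656), (93.3907699584961, 62.34273147583008), 86.05918884277344)
plate [146.0, 331.0, 194.9, 381.6] 0.55 ((242.0067138671875, 367.6839599609375), (87.13772583007812, 60.279319763183594), 48.62020492553711)
```

View pics/crop2.png

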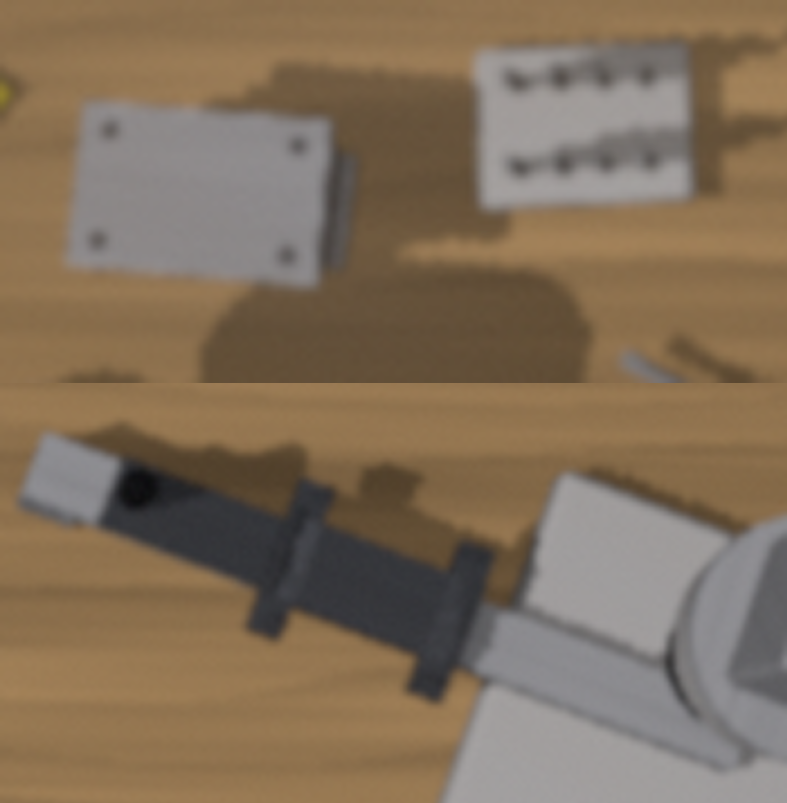

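The crop shows the bare-metal plate with four screw holes at px (200,248), rack foot at (262,237), nest centre about (427,206) and knob (376,183). Next I'll compute the poses and overlay the models.

```bash
cat >> h.py <<'E'
def rect(w):
    w=np.asarray(w)[:,:2]; c=w.mean(0); e=(w[1]-w[0]+w[2]-w[3])/2; f=(w[3]-w[0]+w[2]-w[1])/2
    return c,np.linalg.norm(e),np.degrees(np.arctan2(e[1],e[0])),np.linalg.norm(f),np.degrees(np.arctan2(f[1],f[0]))
def box(c,th,w,l,z,off=(0,0)):  # corners, x-axis angle th
    R=np.array([[np.cos(th),-np.sin(th)],[np.sin(th),np.cos(th)]])
    p=np.array([[w/2,l/2],[w/2,-l/2],[-w/2,-l/2],[-w/2,l/2]])+off
    return np.c_[p@R.T+c,np.full(4,z)]
E
python3 - <<'E'
from h import *
b=snap('top')
def pa(l): return np.array(l)/5.9+[165,215]-.0
def pb(l): return (np.array(l)-[0,383])/4.5+[345,160]
off=np.array([-.41,-.41])
P=rect(onz(b,pa([(85,102),(332,120),(318,288),(66,266)])+off,.048)); print('plate',P)
K=rect(onz(b,pa([(475,48),(690,44),(692,198),(480,210)])+off,.010)); print('rack',K)
b1=onz(b,pb([(302,478),(335,490),(280,640),(247,627)])+off,.044);b2=onz(b,pb([(462,540),(495,548),(440,702),(407,690)])+off,.044)
r1,r2=rect(b1),rect(b2);print(r1,r2)
kn=onz(b,pb([(138,488)])+off,.07)[0]; n=(r1[0]+r2[0])/2
print('nest',n,'knob',kn,'d',np.linalg.norm(kn[:2]-n),np.degrees(np.arctan2(*(kn[:2]-n)[::-1])),np.degrees(np.arctan2(*(r1[0]-r2[0])[::-1])))
# auto refine in both cams: colour segmentation
for cam in('top','scene'):
    c=snap(cam)
    for nm,z in(('plate',.048),('rack',.01)):
        pass
a=snap('scene')
for c,nm,(x0,y0,x1,y1),f in((b,'t',(165,160,470,280),2.6),(a,'s',(235,150,450,410),2.6)):
    im=c['pixels'][y0:y1,x0:x1]; im=cv2.resize(im,None,fx=f,fy=f,interpolation=cv2.INTER_CUBIC)
    ny=np.arctan2(*(kn[:2]-n)[::-1])
    th=np.radians(P[4])
    polys=[box(P[0],np.radians(P[4]),.06,.09,.048),box(K[0],np.radians(K[4]),.06,.08,.010),
      box(n,ny-np.pi/2,.08,.01,.046,(0,.04)),box(n,ny-np.pi/2,.08,.01,.046,(0,-.04))]
    for y in(-24,-8,8,24):
        for x in(-16,16): polys.append(box(K[0],np.radians(K[4]),.006,.006,.046,(x/1000,y/1000)))
    for p in polys:
        q=(proj(c,p)-[x0,y0]+.5)*f
        cv2.polylines(im,[np.round(q*16).astype(int)],True,(0,255,0),1,cv2.LINE_AA,4)
    q=(proj(c,np.r_[kn[:2],.07])-[x0,y0]+.5)*f; cv2.circle(im,tuple(np.round(q[0]).astype(int)),3,(0,0,255),-1)
    cv2.imwrite(f'pics/ov_{nm}.png',im); print(im.shape)
t=cv2.imread('pics/ov_t.png')
E
```

```text
plate (array([0.4722, 0.3131]), np.float64(0.0899273732934482), np.float64(-93.53405337680552), np.float64(0.06007051617255583), np.float64(176.6484842201441))
rack (array([0.503 , 0.1795]), np.float64(0.08017827349057513), np.float64(-86.75312859490522), np.float64(0.05971296294184736), np.float64(-177.14549217358675))
(array([ 0.5875, -0.1382]), np.float64(0.01710055661697119), np.float64(-109.74183842770353), np.float64(0.07865687067352815), np.float64(159.963334974268)) (array([ 0.5591, -0.2162]), np.float64(0.016747619804751805), np.float64(-105.7454258519267), np.float64(0.07980992942504969), np.float64(159.79389474705428))
nest [ 0.5733 -0.1772] knob [ 0.615  -0.0596  0.07  ] d 0.1247297766138515 70.48928305657502 70.06217602719677
(312, 793, 3)
(676, 559, 3)
```

View pics/ov_t.png

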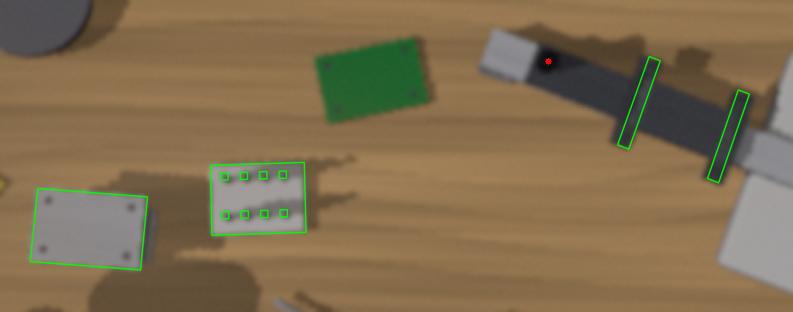

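View pics/ov_s.png

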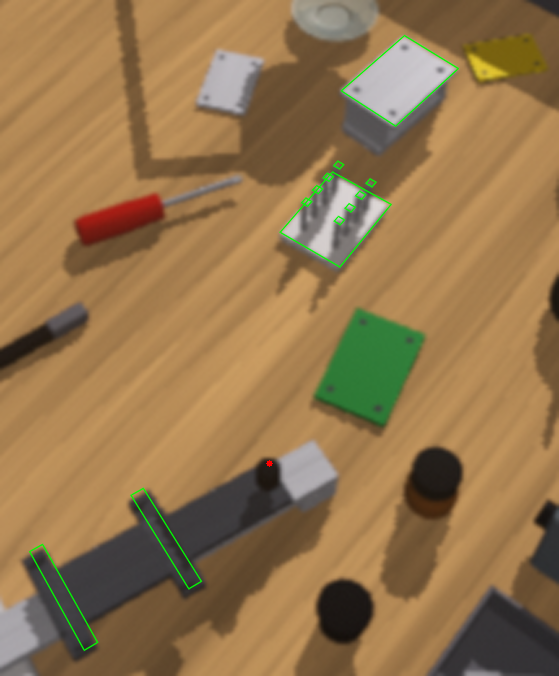

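```bash
cat >> h.py <<'E'
from scipy.spatial.transform import Rotation as Ro
from scipy.linalg import logm
def pose(G,ang,th):
    """grasp point G, jaw axis angle (deg), tilt th (deg, + = tip towards jaw axis+90deg)"""
    a,t=np.radians(ang),np.radians(th); y=np.array([np.cos(a),np.sin(a),0]); v=np.array([-y[1],y[0],0])
    z=v*np.sin(t)-np.array([0,0,np.cos(t)]); R=np.c_[np.cross(y,z),y,z]
    return np.array(G)+.0188*z,R
def cur():
    s=manip.sense(); return np.array(s['ee_pos']),np.array(s['tool_rot'])
def plan(start,end,lin=.045,rot=.145):
    (p,R),(q,S)=start,end; T=np.eye(4);T[:3,:3]=R.T@S;T[:3,3]=R.T@(q-p)
    L=np.real(logm(T)); tw=np.r_[L[:3,3],L[2,1],L[0,2],L[1,0]]
    n=int(np.ceil(max(np.linalg.norm(tw[:3])/lin,np.linalg.norm(tw[3:])/rot,1e-9)))
    print(n,'x',np.round(tw[:3]/n,4).tolist()+np.round(tw[3:]/n,4).tolist()); return end
def st():
    s=manip.sense(); z=np.array(s['tool_rot'])[:,2];p=np.array(s['ee_pos'])
    print('t',s['clock'],'j',np.array(s['joints']),'G',p-.0188*z,'z',z,'y',np.array(s['tool_rot'])[:,1],'F',np.array(s['contact_force']),'w',s['grip_width'])
E
python3 - <<'E'
from h import *
c=cur()
c=plan(c,pose([.42,0,.26],-35,0))
c=plan(c,pose([.472,.313,.17],-3.4,45))
E
```

```text
13 x [0.0374, -0.0189, -0.0011, 0.0, 0.0, -0.0447]
8 x [0.0348, -0.0065, 0.0264, 0.0271, 0.0956, -0.0653]
```

Request:
arm_command([
  [0.0374,-0.0189,-0.0011,0,0,-0.0447],
  [0.0374,-0.0189,-0.0011,0,0,-0.0447],
  [0.0374,-0.0189,-0.0011,0,0,-0.0447],
  [0.0374,-0.0189,-0.0011,0,0,-0.0447],
  [0.0374,-0.0189,-0.0011,0,0,-0.0447],
  [0.0374,-0.0189,-0.0011,0,0,-0.0447],
  [0.0374,-0.0189,-0.0011,0,0,-0.0447],
  [0.0374,-0.0189,-0.0011,0,0,-0.0447],
  [0.0374,-0.0189,-0.0011,0,0,-0.0447],
  [0.0374,-0.0189,-0.0011,0,0,-0.0447],
], fingers=1)

```text
clock: 2.75
ee_pos: [0.4023, -0.1262, 0.2379]
tool_rot: [[0.677, 0.736, 0.001], [0.736, -0.677, -0.0], [0.0, 0.001, -1.0]]
contact_force: [0.8, -0.6, 0.3]
grip_width: 0.0921
```

Request:
arm_command([
  [0.0374,-0.0189,-0.0011,0,0,-0.0447],
  [0.0374,-0.0189,-0.0011,0,0,-0.0447],
  [0.0374,-0.0189,-0.0011,0,0,-0.0447],
  [0.0348,-0.0065,0.0264,0.0271,0.0956,-0.0653],
  [0.0348,-0.0065,0.0264,0.0271,0.0956,-0.0653],
  [0.0348,-0.0065,0.0264,0.0271,0.0956,-0.0653],
  [0.0348,-0.0065,0.0264,0.0271,0.0956,-0.0653],
  [0.0348,-0.0065,0.0264,0.0271,0.0956,-0.0653],
  [0.0348,-0.0065,0.0264,0.0271,0.0956,-0.0653],
  [0.0348,-0.0065,0.0264,0.0271,0.0956,-0.0653],
])

```text
clock: 3.75
ee_pos: [0.4937, 0.2719, 0.1382]
tool_rot: [[0.11, 0.992, 0.062], [0.762, -0.124, 0.636], [0.638, -0.023, -0.77]]
contact_force: [-0.7, 0.3, -0.0]
grip_width: 0.0917
```

Request:
arm_command([
  [0.0348,-0.0065,0.0264,0.0271,0.0956,-0.0653],
  [0,0,0,0,0,0],
])

```text
clock: 3.95
ee_pos: [0.4911, 0.3172, 0.1391]
tool_rot: [[0.041, 0.998, 0.037], [0.704, -0.055, 0.708], [0.709, -0.003, -0.705]]
contact_force: [0.3, -1.1, -0.4]
grip_width: 0.0916
```

Run:
```python
from h import *
st()
c=cur()
c=plan(c,pose([.4725,.313,.125],-3.4,45))
c=plan(c,pose([.4725,.313,.0455],-3.4,45),lin=.02)
```

```text
t 3.95 j [ 0.0326  0.5091  1.8477  0.9976  0.9985 -0.5734] G [0.4904 0.3039 0.1524] z [ 0.037   0.7079 -0.7054] y [ 0.9985 -0.0555 -0.0032] F [ 0.3402 -1.119  -0.3849] w 0.09158472352548971
1 x [-0.0138, -0.0183, 0.025, -0.005, -0.0024, 0.0004]
4 x [-0.0141, -0.0, 0.0141, 0.0, 0.0, 0.0]
```

Run:
```python
from h import *
c=cur()
c=plan(c,pose([.4725,.313,.11],-3.4,55))
c=plan(c,pose([.4725,.313,.0455],-3.4,55),lin=.022)
```

```text
2 x [-0.0121, -0.0091, 0.0167, -0.0025, 0.086, -0.0]
3 x [-0.0176, 0.0, 0.0123, 0.0, -0.0, 0.0]
```

Request:
arm_command([
  [-0.0121,-0.0091,0.0167,-0.0025,0.086,0],
  [-0.0121,-0.0091,0.0167,-0.0025,0.086,0],
  [0,0,0,0,0,0],
  [0,0,0,0,0,0],
])

```text
clock: 4.35
ee_pos: [0.4753, 0.3234, 0.1001]
tool_rot: [[0.037, 0.998, 0.053], [0.576, -0.064, 0.815], [0.816, 0.001, -0.577]]
contact_force: [1.2, -0.6, 0.9]
grip_width: 0.0918
```

Run:
```python
from h import *
st(); c=cur()
c=plan(c,pose([.4725,.313,.0455],-3.4,55),lin=.022)
```

```text
t 4.35 j [-0.0265  0.6299  1.9629  1.2464  1.0366 -0.9213] G [0.4743 0.3081 0.111 ] z [ 0.0531  0.8147 -0.5775] y [ 0.9979 -0.0645  0.0009] F [ 1.1925 -0.6054  0.8805] w 0.09179224483190343
3 x [-0.0169, -0.0007, 0.0139, 0.0016, 0.0016, -0.0008]
```

Request:
arm_command([
  [-0.0169,-0.0007,0.0139,0.0016,0.0016,-0.0008],
  [-0.0169,-0.0007,0.0139,0.0016,0.0016,-0.0008],
  [-0.0169,-0.0007,0.0139,0.0016,0.0016,-0.0008],
  [0,0,0,0,0,0],
  [0,0,0,0,0,0],
])

```text
clock: 4.85
ee_pos: [0.4742, 0.3293, 0.0363]
tool_rot: [[0.03, 0.998, 0.049], [0.571, -0.058, 0.819], [0.82, 0.004, -0.572]]
contact_force: [-0.9, 0.5, 0.9]
grip_width: 0.0919
```

Run:
```python
from h import *
st(); c=cur()
c=plan(c,pose([.4725,.313,.0455],-3.4,55),lin=.022)
a=snap('scene');b=snap('top')
A=cv2.resize(a['pixels'][110:240,320:460],None,fx=3.6,fy=3.6,interpolation=cv2.INTER_CUBIC)
B=cv2.resize(b['pixels'][190:320,150:270],None,fx=3.6,fy=3.6,interpolation=cv2.INTER_CUBIC)
cv2.imwrite('pics/pick.png',cv2.resize(np.hstack([A,B]),(800,400)))
```

```text
t 4.85 j [-0.0164  0.7707  1.9718  1.3441  0.9991 -1.096 ] G [0.4733 0.3139 0.047 ] z [ 0.0495  0.8188 -0.572 ] y [ 0.9983 -0.0575  0.004 ] F [-0.9293  0.549   0.902 ] w 0.09190178192960574
1 x [-0.0018, -0.0007, 0.0001, 0.0008, -0.0019, 0.0043]
```

View pics/pick.png

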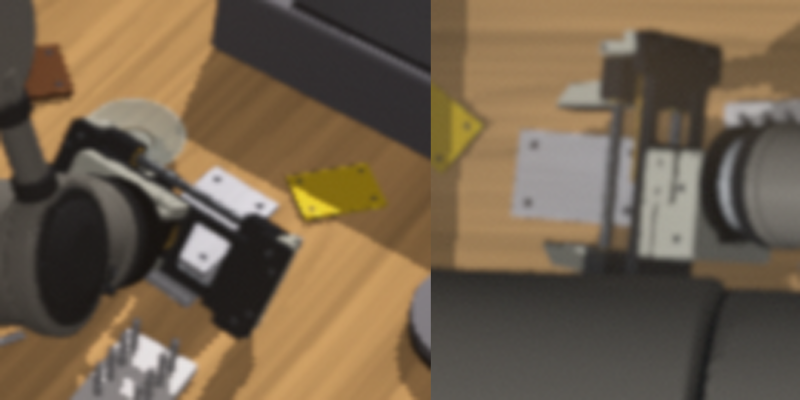

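The fingers straddle the plate centrally in both views (gripper over the plate at (245,240) left, fingers at y≈95 and 255 right, plate edges 130 and 222). Grip.

Request:
arm_command([
  [-0.0018,-0.0007,0.0001,0.0008,-0.0019,0.0043],
  [0,0,0,0,0,0],
  [0,0,0,0,0,0],
  [0,0,0,0,0,0],
  [0,0,0,0,0,0],
  [0,0,0,0,0,0],
  [0,0,0,0,0,0],
  [0,0,0,0,0,0],
], fingers=0, newtons=25)

```text
clock: 5.75
ee_pos: [0.4724, 0.3283, 0.0332]
tool_rot: [[0.036, 0.998, 0.048], [0.572, -0.06, 0.818], [0.819, -0.002, -0.573]]
contact_force: [-0.7, -0.7, 3.2]
grip_width: 0.0596
```

Run:
```python
from h import *
st(); p,R=cur(); G=p-.0188*R[:,2]
c=plan((p,R),(p+[0,0,.13],R))
c=plan(c,pose([.503,.19,.20],3.1,-35))
```

```text
t 5.75 j [-0.0182  0.7757  1.9756  1.3455  0.9972 -1.0987] G [0.4715 0.3129 0.044 ] z [ 0.0479  0.818  -0.5732] y [ 0.9982 -0.0598 -0.0019] F [-0.6543 -0.723   3.2063] w 0.05960764067451083
3 x [0.0355, -0.0001, -0.0248, 0.0, -0.0, 0.0]
11 x [-0.0144, 0.0029, -0.0047, 0.0018, -0.1427, -0.0114]
```

Request:
arm_command([
  [0.017,0,-0.012,0,0,0],
  [0.03,0,-0.021,0,0,0],
  [0.0355,0,-0.0248,0,0,0],
  [0.024,0,-0.0168,0,0,0],
  [0,0,0,0,0,0],
])

```text
clock: 6.25
ee_pos: [0.4739, 0.3284, 0.1667]
tool_rot: [[0.03, 0.998, 0.052], [0.572, -0.059, 0.818], [0.82, 0.005, -0.573]]
contact_force: [-0.1, 0.9, -1.0]
grip_width: 0.0597
```

Run:
```python
from h import *
st()
c=plan(cur(),pose([.503,.19,.20],3.1,-35),rot=.12)
```

```text
t 6.25 j [-0.0179  0.5018  1.9281  1.1708  1.0952 -0.7528] G [0.4729 0.313  0.1775] z [ 0.0516  0.8181 -0.5728] y [ 0.9982 -0.0595  0.0049] F [-0.0536  0.8707 -0.9946] w 0.05972013357264241
14 x [-0.0114, 0.0022, -0.0034, 0.002, -0.1121, -0.0088]
```

Request:
arm_command([
  [-0.0114,0.0022,-0.0034,0.002,-0.1121,-0.0088],
  [-0.0114,0.0022,-0.0034,0.002,-0.1121,-0.0088],
  [-0.0114,0.0022,-0.0034,0.002,-0.1121,-0.0088],
  [-0.0114,0.0022,-0.0034,0.002,-0.1121,-0.0088],
  [-0.0114,0.0022,-0.0034,0.002,-0.1121,-0.0088],
  [-0.0114,0.0022,-0.0034,0.002,-0.1121,-0.0088],
  [-0.0114,0.0022,-0.0034,0.002,-0.1121,-0.0088],
  [-0.0114,0.0022,-0.0034,0.002,-0.1121,-0.0088],
  [-0.0114,0.0022,-0.0034,0.002,-0.1121,-0.0088],
  [-0.0114,0.0022,-0.0034,0.002,-0.1121,-0.0088],
])

```text
clock: 7.25
ee_pos: [0.4918, 0.2159, 0.1439]
tool_rot: [[-0.023, 1.0, 0.015], [0.986, 0.026, -0.166], [-0.166, 0.011, -0.986]]
contact_force: [0.2, 0.2, -2.1]
grip_width: 0.0601
```

Request:
arm_command([
  [-0.0114,0.0022,-0.0034,0.002,-0.1121,-0.0088],
  [-0.0114,0.0022,-0.0034,0.002,-0.1121,-0.0088],
  [-0.0114,0.0022,-0.0034,0.002,-0.1121,-0.0088],
  [-0.0114,0.0022,-0.0034,0.002,-0.1121,-0.0088],
  [0,0,0,0,0,0],
  [0,0,0,0,0,0],
])

```text
clock: 7.85
ee_pos: [0.5016, 0.1788, 0.1706]
tool_rot: [[-0.051, 0.998, 0.023], [0.819, 0.055, -0.571], [-0.572, -0.011, -0.82]]
contact_force: [-0.4, 0.7, -1.2]
grip_width: 0.0598
```

Run:
```python
from h import *
st()
c=plan(cur(),pose([.503,.1795,.16],3.1,-35),rot=.12)
a=snap('scene');b=snap('top')
A=cv2.resize(a['pixels'][130:280,290:430],None,fx=4,fy=4,interpolation=cv2.INTER_CUBIC)
B=cv2.resize(b['pixels'][170:290,180:310],None,fx=4,fy=4,interpolation=cv2.INTER_CUBIC)
h=min(A.shape[0],B.shape[0])
cv2.imwrite('pics/rack1.png',cv2.resize(np.hstack([A[:h],B[:h]]),(800,356)))
```

```text
t 7.85 j [ 0.5049  0.6017  1.4242 -0.5415  1.4401  0.6088] G [0.5011 0.1895 0.186 ] z [ 0.0228 -0.5713 -0.8204] y [ 0.9984  0.0549 -0.0105] F [-0.4011  0.7279 -1.2267] w 0.05978360298473116
1 x [0.0066, 0.0016, 0.0271, -0.0081, -0.0023, 0.0067]
```

Run:
```python
from h import *
a=snap('scene');b=snap('top')
K=np.array([.503,.1795]);out=[]
for c,f0,(x0,y0,x1,y1) in((a,'scene1',(335,205,395,260)),(b,'top1',(238,215,298,260))):
    im=cv2.imread(f'pics/{f0}.png')[y0:y1,x0:x1]; im=cv2.resize(im,None,fx=6.6,fy=6.6,interpolation=cv2.INTER_CUBIC); raw=im.copy()
    for y in(-24,-8,8,24):
        for x in(-16,16):
            w=np.vstack([box(K,np.radians(3.1),0,0,z,(x/1000,y/1000))[:1] for z in(.01,.046)])
            q=(proj(c,w)-[x0,y0]+.5)*6.6
            cv2.line(im,*[tuple(np.round(v).astype(int)) for v in q],(0,255,0),1,cv2.LINE_AA)
            cv2.circle(im,tuple(np.round(q[1]).astype(int)),2,(0,0,255),-1)
    out.append(np.hstack([raw,im])[:, :800])
im=np.vstack([out[0],out[1][:237]]); print(im.shape); cv2.imwrite('pics/rods.png',im)
```

```text
(600, 792, 3)
```

View pics/rods.png

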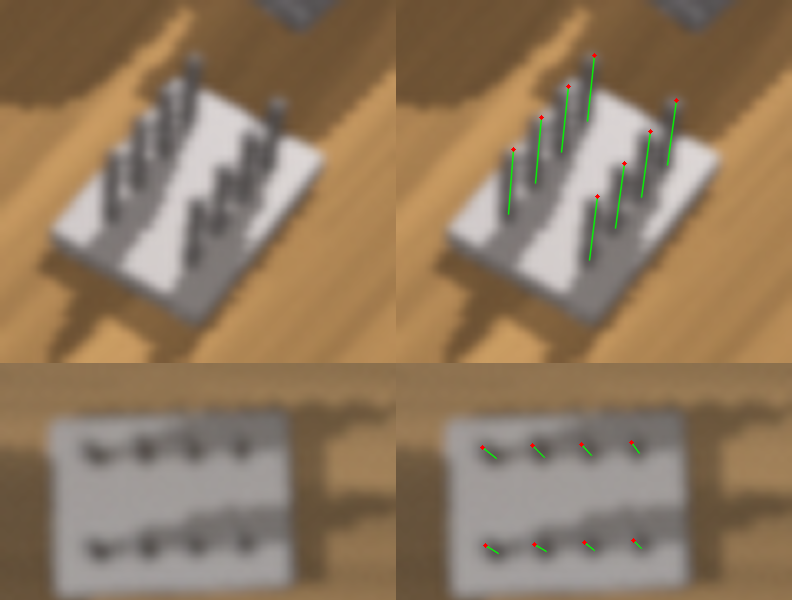

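Run:
```python
from h import *
st()
c=plan(cur(),pose([.503,.178,.107],3.1,-35),rot=.12,lin=.03)
```

```text
t 8.05 j [ 0.5036  0.5992  1.4236 -0.5429  1.4413  0.6096] G [0.5017 0.1886 0.1878] z [ 0.0242 -0.5716 -0.8202] y [ 0.9986  0.053  -0.0075] F [ 0.0299  0.4464 -0.9941] w 0.05960716644944201
3 x [0.0125, 0.0004, 0.0241, -0.0022, -0.0006, 0.0011]
```

Request:
arm_command([
  [0.0125,0.0004,0.0241,-0.0022,-0.0006,0.0011],
  [0.0125,0.0004,0.0241,-0.0022,-0.0006,0.0011],
  [0.0125,0.0004,0.0241,-0.0022,-0.0006,0.0011],
  [0,0,0,0,0,0],
  [0,0,0,0,0,0],
])

```text
clock: 8.55
ee_pos: [0.5038, 0.1673, 0.0923]
tool_rot: [[-0.045, 0.999, 0.031], [0.817, 0.054, -0.574], [-0.575, -0.0, -0.818]]
contact_force: [0.1, 0.4, -1.3]
grip_width: 0.0596
```

Run:
```python
from h import *
st()
p,R=cur();G=p-.0188*R[:,2]
a=snap('scene','sc_r.png');b=snap('top')
x0,y0,x1,y1=325,150,405,265;f=5.2
im=cv2.resize(a['pixels'][y0:y1,x0:x1],None,fx=f,fy=f,interpolation=cv2.INTER_CUBIC);raw=im.copy()
y=R[:,1]; up=np.array([0,0,1.])
# dies face of plate at G -3mm along v
v=np.cross(up,y)
for k,col in((-.003,(0,255,0)),(.003,(0,0,255))):
    P=np.array([G+y*i+up*j+v*k for i,j in((-.03,-.045),(.03,-.045),(.03,.045),(-.03,.045))])
    q=(proj(a,P)-[x0,y0]+.5)*f; cv2.polylines(im,[np.round(q*16).astype(int)],True,col,1,cv2.LINE_AA,4)
cv2.imwrite('pics/rack2.png',cv2.resize(np.hstack([raw,im]),(800,575)))
```

```text
t 8.55 j [ 0.4897  0.6877  1.5139 -0.5749  1.2799  0.7006] G [0.5032 0.1781 0.1076] z [ 0.031  -0.5738 -0.8184] y [ 0.9985  0.0543 -0.0002] F [ 0.0562  0.3838 -1.3329] w 0.05964684228193255
```

View pics/rack2.png

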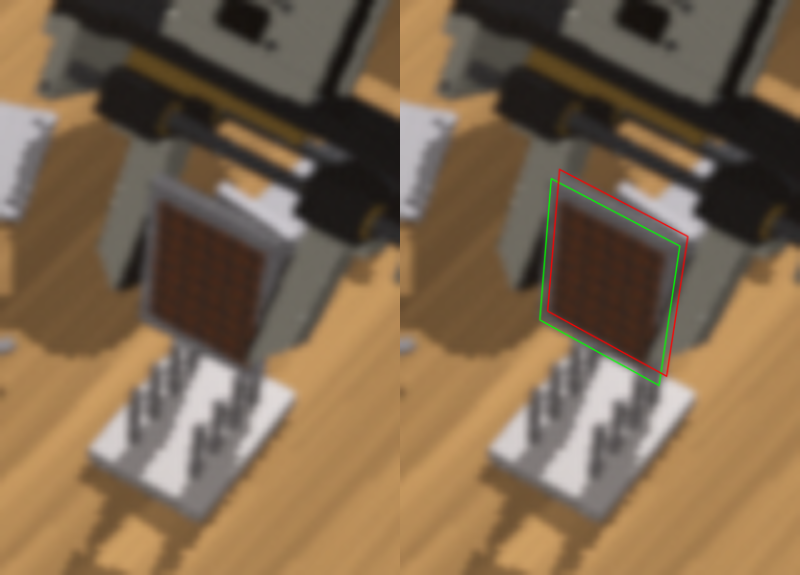

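Request:
arm_command([
  [0.0045,-0.0001,0.0085,0,0,0],
  [0.0046,0,0.0065,0,0,0],
  [0.0046,0,0.0065,0,0,0],
  [0,0,0,0,0,0],
])

```text
clock: 9.05
ee_pos: [0.5028, 0.1662, 0.0648]
tool_rot: [[-0.046, 0.998, 0.03], [0.817, 0.055, -0.575], [-0.575, -0.003, -0.818]]
contact_force: [-0.4, -0.4, -1.2]
grip_width: 0.0598
```

Request:
arm_command([
  [0.0035,0,0.0049,0,0,0],
  [0.0035,0,0.0049,0,0,0],
  [0,0,0,0,0,0],
])

```text
clock: 9.35
ee_pos: [0.5031, 0.1664, 0.0532]
tool_rot: [[-0.046, 0.998, 0.03], [0.817, 0.055, -0.574], [-0.575, -0.002, -0.818]]
contact_force: [-0.4, 0.2, -0.9]
grip_width: 0.0596
```

Run:
```python
from h import *
st()
a=snap('scene','sc_r2.png')
c=plan(cur(),pose([.503,.1765,.0575],3.1,-35),rot=.12,lin=.006)
```

```text
t 9.35 j [ 0.489   0.7419  1.5388 -0.5899  1.2145  0.7447] G [0.5026 0.1772 0.0686] z [ 0.0303 -0.5744 -0.818 ] y [ 0.9985  0.0549 -0.0016] F [-0.4144  0.2494 -0.9415] w 0.05955393824483272
2 x [0.003, 0.0001, 0.0049, -0.0002, 0.001, 0.0007]
```

Request:
arm_command([
  [0.003,0.0001,0.0049,0,0.001,0],
  [0.003,0,0.0046,0,0.001,0],
  [0,0,0,0,0,0],
])

```text
clock: 9.7
ee_pos: [0.5033, 0.1659, 0.042]
tool_rot: [[-0.046, 0.998, 0.03], [0.818, 0.055, -0.573], [-0.573, -0.001, -0.819]]
contact_force: [-0.5, 0.3, -1.9]
grip_width: 0.0597
```

Run:
```python
from h import *
st()
c=plan(cur(),pose([.503,.1742,.0555],3.1,-32),rot=.12,lin=.003)
```

```text
t 9.7 j [ 0.4872  0.7571  1.5452 -0.5936  1.1942  0.7559] G [0.5027 0.1766 0.0574] z [ 0.0303 -0.5726 -0.8193] y [ 0.9985  0.0549 -0.0014] F [-0.5287  0.3493 -1.8814] w 0.05967002857847383
1 x [0.0, 0.0002, 0.003, -0.0007, 0.0521, 0.0014]
```

Request:
arm_command([
  [0,0.0001,0.0015,0,0.026,0],
  [0,0.0001,0.0015,0,0.026,0],
  [0,0,0,0,0,0],
])

```text
clock: 10.0
ee_pos: [0.504, 0.1655, 0.0405]
tool_rot: [[-0.046, 0.999, 0.03], [0.85, 0.054, -0.524], [-0.525, 0.001, -0.851]]
contact_force: [-1.7, 6.9, -1.4]
grip_width: 0.0596
```

Run:
```python
from h import *
st()
```

```text
t 10.0 j [ 0.463   0.7336  1.5667 -0.558   1.1459  0.7227] G [0.5034 0.1753 0.0565] z [ 0.0295 -0.5245 -0.8509] y [0.9985 0.0543 0.0012] F [-1.7499  6.9257 -1.3584] w 0.05957820809426359
```

Request:
arm_command([
  [0.0009,0,-0.0001,0,0,0],
  [0.0008,0,0.0003,0,0,0],
  [0,0,0,0,0,0],
])

```text
clock: 10.3
ee_pos: [0.5042, 0.1658, 0.0396]
tool_rot: [[-0.046, 0.998, 0.03], [0.847, 0.055, -0.528], [-0.529, 0.001, -0.849]]
contact_force: [-0.2, 2.6, 1.0]
grip_width: 0.0596
```

Run:
```python
from h import *
st()
```

```text
t 10.3 j [ 0.4652  0.7374  1.5644 -0.5613  1.1485  0.7258] G [0.5036 0.1757 0.0556] z [ 0.0297 -0.5283 -0.8485] y [0.9985 0.0551 0.0007] F [-0.157   2.6153  1.0192] w 0.05958429272849648
```

Request:
arm_command([
  [0.0004,0,0.0007,0,0,0],
  [0.0002,0,0.0003,0,0,0],
  [0,0,0,0,0,0],
])

```text
clock: 10.6
ee_pos: [0.5043, 0.1657, 0.0394]
tool_rot: [[-0.046, 0.998, 0.03], [0.847, 0.055, -0.529], [-0.53, 0.001, -0.848]]
contact_force: [-2.9, 3.4, 7.5]
grip_width: 0.0595
```

Run:
```python
from h import *
st()
```

```text
t 10.6 j [ 0.4656  0.7381  1.5643 -0.5623  1.1486  0.7271] G [0.5037 0.1757 0.0554] z [ 0.0301 -0.5292 -0.848 ] y [0.9985 0.055  0.0011] F [-2.9054  3.3943  7.5212] w 0.059543997278115844
```

Floor contact felt (7.5 N). Release and back off.

Request:
arm_command([
  [0,0,0,0,0,0],
  [0,0,0,0,0,0],
  [0,0,0,0,0,0],
  [0,0,0,0,0,0],
  [0,0,0,0,0,0],
], fingers=1)

```text
clock: 11.1
ee_pos: [0.5038, 0.1655, 0.038]
tool_rot: [[-0.047, 0.998, 0.029], [0.847, 0.055, -0.529], [-0.53, -0.001, -0.848]]
contact_force: [-0.8, 0.0, 0.2]
grip_width: 0.091
```

Request:
arm_command([
  [0,0,-0.02,0,0,0],
  [0,0,-0.04,0,0,0],
  [0,0,-0.04,0,0,0],
  [0,0,-0.04,0,0,0],
  [0,0,-0.03,0,0,0],
  [0,0,0,0,0,0],
])

```text
clock: 11.7
ee_pos: [0.5002, 0.2583, 0.1859]
tool_rot: [[-0.045, 0.998, 0.036], [0.849, 0.057, -0.525], [-0.526, 0.007, -0.85]]
contact_force: [-0.5, -0.9, -0.7]
grip_width: 0.0917
```

Run:
```python
from h import *
st()
c=plan(cur(),pose([.503,.165,.23],3.1,0))
c=plan(c,pose([.503,.125,.12],3.1,60))
a=snap('scene','sc_r3.png');b=snap('top')
f=5
A=cv2.resize(a['pixels'][170:260,330:400],None,fx=f,fy=f,interpolation=cv2.INTER_CUBIC)
B=cv2.resize(b['pixels'][200:290,225:310],None,fx=f,fy=f,interpolation=cv2.INTER_CUBIC)
im=np.hstack([A,B]);print(im.shape);cv2.imwrite('pics/stand.png',im)
```

```text
t 11.7 j [ 0.5978  0.6398  1.2774 -0.4718  1.5325  0.6355] G [0.4995 0.2681 0.2019] z [ 0.0356 -0.5252 -0.8502] y [0.9984 0.057  0.0066] F [-0.5182 -0.9221 -0.6813] w 0.09167189811714355
4 x [-0.0245, -0.0006, 0.0003, 0.0018, 0.1386, 0.0003]
8 x [-0.0093, -0.0003, 0.0099, 0.0, 0.1309, 0.0]
(450, 775, 3)
```

View pics/stand.png

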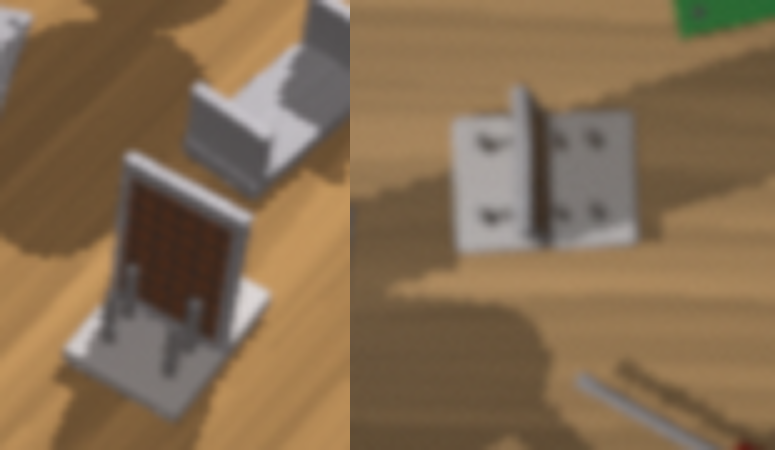

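Run:
```python
from h import *
a=snap('scene');b=snap('top'); print('clock',manip.sense()['clock'])
f=5; rows=[]
y=np.array([np.cos(np.radians(3.1)),np.sin(np.radians(3.1)),0]); v=np.array([-y[1],y[0],0])
ims=[]
for c,(x0,y0,x1,y1) in((a,(345,190,385,250)),(b,(240,205,300,265))):
    f=9 if c is a else 7
    im=cv2.resize(c['pixels'][y0:y1,x0:x1],None,fx=f,fy=f,interpolation=cv2.INTER_CUBIC)
    for L,col in((-5,(255,0,0)),(-3,(0,255,0)),(-1,(0,255,255))):
        t=np.radians(L); up=v*np.sin(t)+np.array([0,0,np.cos(t)]); n=v*np.cos(t)-np.array([0,0,np.sin(t)])
        C0=np.array([.5035,.179,.0103])  # bottom centre
        for k in(-.003,.003):
            P=np.array([C0+y*i+up*j+n*k for i,j in((-.03,0),(.03,0),(.03,.09),(-.03,.09))])
            q=(proj(c,P)-[x0,y0]+.5)*f; cv2.polylines(im,[np.round(q*16).astype(int)],True,col,1,cv2.LINE_AA,4)
    ims.append(im)
h=min(i.shape[0] for i in ims); im=np.hstack([i[:h] for i in ims]); print(im.shape); cv2.imwrite('pics/lean.png',im)
```

```text
clock 11.9
(420, 780, 3)
```

View pics/lean.png

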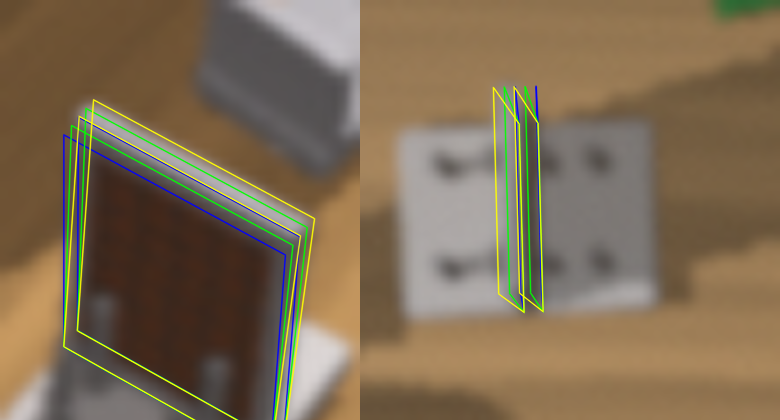

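Lean about -2.5 to -3° (top edge between green and yellow lines, left panel ≈(85,110)–(308,225)), consistent with the release tilt. Go round to the die side.

Run:
```python
from h import *
c=cur()
c=plan(c,pose([.503,.16,.25],3.1,-5))
c=plan(c,pose([.503,.05,.20],3.1,50))
c=plan(c,pose([.5035,.098,.1125],3.1,60))
```

```text
4 x [-0.0271, -0.0002, -0.0043, -0.0006, 0.1181, 0.0003]
7 x [-0.0153, -0.0008, 0.0006, 0.0, 0.1371, 0.0]
3 x [-0.0137, 0.001, 0.0298, -0.0, 0.0582, 0.0]
```

Request:
arm_command([
  [-0.0271,-0.0002,-0.0043,-0.0006,0.1181,0],
  [-0.0271,-0.0002,-0.0043,-0.0006,0.1181,0],
  [-0.0271,-0.0002,-0.0043,-0.0006,0.1181,0],
  [-0.0271,-0.0002,-0.0043,-0.0006,0.1181,0],
])

```text
clock: 12.3
ee_pos: [0.5031, 0.1611, 0.2381]
tool_rot: [[-0.055, 0.998, 0.007], [0.995, 0.056, -0.082], [-0.082, 0.003, -0.997]]
contact_force: [1.1, -0.3, 0.4]
grip_width: 0.0916
```

Request:
arm_command([
  [-0.0153,-0.0008,0.0006,0,0.1371,0],
  [-0.0153,-0.0008,0.0006,0,0.1371,0],
  [-0.0153,-0.0008,0.0006,0,0.1371,0],
  [-0.0153,-0.0008,0.0006,0,0.1371,0],
  [-0.0153,-0.0008,0.0006,0,0.1371,0],
  [-0.0153,-0.0008,0.0006,0,0.1371,0],
  [-0.0153,-0.0008,0.0006,0,0.1371,0],
  [0,0,0,0,0,0],
])

```text
clock: 13.1
ee_pos: [0.5019, 0.0626, 0.1966]
tool_rot: [[-0.025, 0.999, -0.043], [0.637, 0.049, 0.77], [0.771, -0.008, -0.637]]
contact_force: [-0.9, 0.2, -0.1]
grip_width: 0.0915
```

Run:
```python
from h import *
st()
c=plan(cur(),pose([.5035,.098,.1125],3.1,60),lin=.04)
```

```text
t 13.1 j [-0.4801  0.5381  1.6526  0.7258  1.521  -0.7835] G [0.5027 0.0481 0.2086] z [-0.0428  0.7697 -0.637 ] y [ 0.9988  0.0487 -0.0082] F [-0.9484  0.1717 -0.1461] w 0.09151498466828002
3 x [-0.0158, 0.0013, 0.0319, -0.0001, 0.0557, -0.0033]
```

Request:
arm_command([
  [-0.0158,0.0013,0.0319,0,0.0557,-0.0033],
  [-0.0158,0.0013,0.0319,0,0.0557,-0.0033],
  [-0.0158,0.0013,0.0319,0,0.0557,-0.0033],
  [0,0,0,0,0,0],
  [0,0,0,0,0,0],
])

```text
clock: 13.6
ee_pos: [0.5045, 0.1145, 0.1067]
tool_rot: [[-0.039, 0.998, -0.05], [0.505, 0.062, 0.861], [0.862, 0.009, -0.507]]
contact_force: [0.6, -0.3, -0.1]
grip_width: 0.0917
```

Run:
```python
from h import *
st()
c=plan(cur(),pose([.5035,.1761,.0675],3.1,60),lin=.024)
```

```text
t 13.6 j [-0.4381  0.7423  1.7378  0.874   1.4224 -1.0026] G [0.5054 0.0983 0.1162] z [-0.0496  0.8608 -0.5066] y [0.998  0.0625 0.0085] F [ 0.638  -0.348  -0.0751] w 0.09167291955761597
4 x [-0.0007, 0.0006, 0.0229, -0.0007, 0.0019, 0.0029]
```

Request:
arm_command([
  [-0.0007,0.0006,0.0229,-0.0007,0.0019,0.0029],
  [-0.0007,0.0006,0.0229,-0.0007,0.0019,0.0029],
  [-0.0007,0.0006,0.0229,-0.0007,0.0019,0.0029],
  [-0.0007,0.0006,0.0229,-0.0007,0.0019,0.0029],
  [0,0,0,0,0,0],
  [0,0,0,0,0,0],
])

```text
clock: 14.2
ee_pos: [0.5039, 0.1915, 0.0598]
tool_rot: [[-0.032, 0.999, -0.044], [0.5, 0.054, 0.865], [0.866, 0.005, -0.501]]
contact_force: [0.0, -0.6, -0.2]
grip_width: 0.0917
```

Run:
```python
from h import *
st()
c=plan(cur(),pose([.5035,.1761,.0675],3.1,60),lin=.024)
```

```text
t 14.2 j [-0.3059  0.8141  1.7998  1.0065  1.2868 -1.0632] G [0.5047 0.1753 0.0692] z [-0.0441  0.8646 -0.5006] y [0.9985 0.054  0.0054] F [ 0.0175 -0.626  -0.1698] w 0.09173963912976256
1 x [-0.001, -0.0013, 0.0016, 0.0027, 0.0007, 0.0047]
```

Close softly first, since the plate stands free, then firm the grip.

Request:
arm_command([
  [-0.001,-0.0013,0.0016,0.0027,0.0007,0.0047],
  [0,0,0,0,0,0],
  [0,0,0,0,0,0],
  [0,0,0,0,0,0],
  [0,0,0,0,0,0],
  [0,0,0,0,0,0],
  [0,0,0,0,0,0],
  [0,0,0,0,0,0],
], fingers=0, newtons=8)

```text
clock: 15.0
ee_pos: [0.5017, 0.1927, 0.0562]
tool_rot: [[-0.023, 0.999, -0.048], [0.498, 0.053, 0.866], [0.867, -0.004, -0.498]]
contact_force: [1.1, -1.5, 1.5]
grip_width: 0.06
```

Request:
arm_command([
  [0,0,0,0,0,0],
  [0,0,0,0,0,0],
  [0,0,0,0,0,0],
], newtons=25)

```text
clock: 15.3
ee_pos: [0.5017, 0.1927, 0.0562]
tool_rot: [[-0.023, 0.999, -0.048], [0.498, 0.053, 0.866], [0.867, -0.004, -0.498]]
contact_force: [0.8, -1.2, 3.3]
grip_width: 0.0594
```

Run:
```python
from h import *
st()
p,R=cur(); c=plan((p,R),(p+[0,0,.13],R),lin=.03)
```

```text
t 15.3 j [-0.305   0.8216  1.8031  1.0081  1.2847 -1.0635] G [0.5026 0.1765 0.0655] z [-0.0477  0.8657 -0.4983] y [ 0.9986  0.0529 -0.0036] F [ 0.8056 -1.2188  3.2793] w 0.05937506546876497
5 x [0.0225, -0.0001, -0.013, 0.0, 0.0, 0.0]
```

Request:
arm_command([
  [0.0087,0,-0.005,0,0,0],
  [0.0173,0,-0.01,0,0,0],
  [0.026,0,-0.015,0,0,0],
  [0.03,0,-0.0175,0,0,0],
  [0.03,0,-0.0175,0,0,0],
  [0,0,0,0,0,0],
])

```text
clock: 15.9
ee_pos: [0.503, 0.1922, 0.1895]
tool_rot: [[-0.029, 0.999, -0.045], [0.499, 0.054, 0.865], [0.866, 0.003, -0.5]]
contact_force: [0.7, -0.4, -0.4]
grip_width: 0.0596
```

Run:
```python
from h import *
from scipy.optimize import minimize
st()
C={'scene1':snap('scene'),'top1':snap('top')}
n0=np.array([.5733,-.1772]);ims=[]
def segs():
    out=[]
    for s in(1,-1):
        for y in(33,50): # bar long edges outside stage body
            for x0,x1 in((24,40),(-40,-24)): out.append(((x0,s*y),(x1,s*y)))
        for x in(40,-40): out.append(((x,s*34),(x,s*49)))
    for x in(22,-22): out.append(((x,-31),(x,31)))
    return np.array(out)/1000
S=segs();T=np.linspace(0,1,12)[:,None]
pts=np.vstack([a+(b-a)*T for a,b in S])
def world(par,z=.042):
    d=np.radians(70.3-90)+par[2]; R=np.array([[np.cos(d),-np.sin(d)],[np.sin(d),np.cos(d)]])
    return np.c_[pts@R.T+n0+par[:2],np.full(len(pts),z)]
for k,c in C.items():
    g=cv2.GaussianBlur(cv2.cvtColor(cv2.imread(f'pics/{k}.png'),6).astype(np.float32),(0,0),.7)
    m=cv2.magnitude(cv2.Sobel(g,5,1,0),cv2.Sobel(g,5,0,1))
    def sc(p):
        q=proj(c,world(p)).astype(np.float32); return -cv2.remap(m,q[:,:1],q[:,1:],1).mean()
    best=min(((sc((x,y,t)),x,y,t) for x in np.arange(-.006,.0061,.001) for y in np.arange(-.006,.0061,.001) for t in(-.02,0,.02)))
    r=minimize(sc,best[1:],method='Nelder-Mead',options=dict(initial_simplex=np.array(best[1:])+np.array([[0,0,0],[.001,0,0],[0,.001,0],[0,0,.01]])))
    print(k,best,r.x,r.fun,sc((0,0,0)))
    x0,y0,x1,y1=(238,320,328,410) if k=='scene1' else (392,170,460,238)
    f=400/(x1-x0)
    im=cv2.resize(cv2.imread(f'pics/{k}.png')[y0:y1,x0:x1],(400,400),interpolation=cv2.INTER_CUBIC)
    for p,col in((r.x,(0,255,0)),((0,0,0),(0,0,255))):
        for u in (proj(c,world(p))-[x0,y0]+.5)*f: cv2.circle(im,tuple(np.round(u).astype(int)),1,col,-1)
    ims.append(im)
cv2.imwrite('pics/nest.png',np.hstack(ims))
```

```text
t 15.9 j [-0.3052  0.5813  1.7587  0.9585  1.4405 -0.8279] G [0.5038 0.176  0.1989] z [-0.0452  0.865  -0.4998] y [0.9985 0.0538 0.0028] F [ 0.7171 -0.402  -0.3844] w 0.0596244377308579
scene1 (np.float32(-135.88472), np.float64(0.002), np.float64(-0.004), -0.02) [ 0.0017 -0.0035 -0.0091] -137.6234130859375 -94.13761
top1 (np.float32(-104.31579), np.float64(0.0), np.float64(0.0), 0) [ 0.     -0.0001 -0.0076] -104.6211166381836 -104.31579
```

View pics/nest.png

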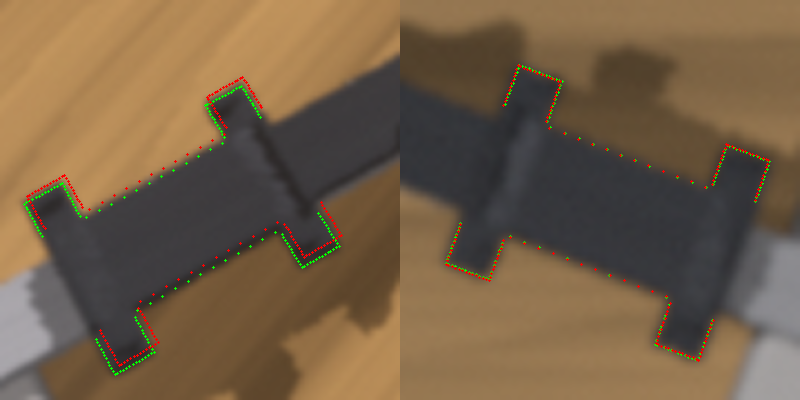

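Run:
```python
from h import *
c=cur()
c=plan(c,pose([.53,.05,.23],-8,15))
c=plan(c,pose([.5776,-.1696,.16],-20.2,-32.8))
```

```text
6 x [-0.0157, 0.0057, -0.0178, -0.0205, -0.1305, 0.026]
6 x [-0.035, 0.0169, 0.017, 0.0057, -0.1385, 0.0361]
```

Request:
arm_command([
  [-0.0157,0.0057,-0.0178,-0.0205,-0.1305,0.026],
  [-0.0157,0.0057,-0.0178,-0.0205,-0.1305,0.026],
  [-0.0157,0.0057,-0.0178,-0.0205,-0.1305,0.026],
  [-0.0157,0.0057,-0.0178,-0.0205,-0.1305,0.026],
  [-0.0157,0.0057,-0.0178,-0.0205,-0.1305,0.026],
  [-0.0157,0.0057,-0.0178,-0.0205,-0.1305,0.026],
])

```text
clock: 16.6
ee_pos: [0.5324, 0.0525, 0.2015]
tool_rot: [[0.138, 0.99, 0.033], [0.957, -0.142, 0.253], [0.255, -0.004, -0.967]]
contact_force: [-0.3, -0.4, -1.2]
grip_width: 0.0595
```

Request:
arm_command([
  [-0.035,0.0169,0.017,0.0057,-0.1385,0.0361],
  [-0.035,0.0169,0.017,0.0057,-0.1385,0.0361],
  [-0.035,0.0169,0.017,0.0057,-0.1385,0.0361],
  [-0.035,0.0169,0.017,0.0057,-0.1385,0.0361],
  [-0.035,0.0169,0.017,0.0057,-0.1385,0.0361],
  [0,0,0,0,0,0],
])

```text
clock: 17.2
ee_pos: [0.5761, -0.1337, 0.1155]
tool_rot: [[0.275, 0.949, -0.153], [0.863, -0.314, -0.397], [-0.424, -0.022, -0.905]]
contact_force: [-0.0, 0.2, -1.7]
grip_width: 0.0594
```

Run:
```python
from h import *
st()
c=plan(cur(),pose([.5776,-.1696,.13],-20.2,-32.8),lin=.03)
```

```text
t 17.2 j [-0.1347  0.6541  1.4115 -0.456   1.2201  0.3701] G [ 0.579  -0.1263  0.1325] z [-0.1526 -0.3966 -0.9052] y [ 0.9491 -0.3141 -0.0224] F [-0.0023  0.1974 -1.6566] w 0.05939895480077759
2 x [-0.0188, 0.0066, 0.0111, -0.0018, -0.0668, 0.0199]
```

Request:
arm_command([
  [-0.0188,0.0066,0.0111,-0.0018,-0.0668,0.0199],
  [-0.0188,0.0066,0.0111,-0.0018,-0.0668,0.0199],
  [0,0,0,0,0,0],
  [0,0,0,0,0,0],
])

```text
clock: 17.6
ee_pos: [0.5753, -0.1768, 0.1163]
tool_rot: [[0.294, 0.939, -0.18], [0.792, -0.345, -0.503], [-0.535, 0.005, -0.845]]
contact_force: [0.6, -0.7, -0.4]
grip_width: 0.0598
```

Run:
```python
from h import *
st()
c=plan(cur(),pose([.5776,-.1696,.1],-20.2,-32.8),lin=.03)
```

```text
t 17.6 j [-0.1474  0.6887  1.401  -0.5885  1.2361  0.4566] G [ 0.5787 -0.1673  0.1322] z [-0.1803 -0.5033 -0.8451] y [ 0.9387 -0.3447  0.005 ] F [ 0.6067 -0.742  -0.3731] w 0.05982622184098039
2 x [0.0075, -0.0002, 0.0142, 0.0023, -0.0042, -0.0011]
```

Request:
arm_command([
  [0.0075,-0.0002,0.0142,0.0023,-0.0042,-0.0011],
  [0.0075,-0.0002,0.0142,0.0023,-0.0042,-0.0011],
  [0,0,0,0,0,0],
  [0,0,0,0,0,0],
])

```text
clock: 18.0
ee_pos: [0.5744, -0.1799, 0.0844]
tool_rot: [[0.29, 0.938, -0.187], [0.787, -0.345, -0.511], [-0.544, 0.001, -0.839]]
contact_force: [0.9, -0.4, -0.6]
grip_width: 0.0596
```

```bash
cat > pf.py <<'E'
from h import *
from scipy.optimize import minimize
def fit(save=None):
    st(); p,R=cur(); G=p-.0188*R[:,2]; u=R[:,1]; u=u/np.linalg.norm(u); v=np.cross([0,0,1],u); v/=np.linalg.norm(v)
    C0=G-.010*v; n=np.cross(u,v)
    T=np.linspace(0,1,25)[:,None]; ims=[]
    # visible top-face edges: far end (-v), and outer parts of the long edges on -v side, + (+v) end if not hidden
    S=np.array([((-30,-45),(30,-45)),((-30,-45),(-30,-8)),((30,-45),(30,-8))])/1000
    pts=np.vstack([a+(b-a)*T for a,b in S])
    for cam in('scene','top'):
        c=snap(cam); g=cv2.GaussianBlur(cv2.cvtColor(c['pixels'],6).astype(np.float32),(0,0),.7)
        m=cv2.magnitude(cv2.Sobel(g,5,1,0),cv2.Sobel(g,5,0,1))
        def W(q):
            vv=v*np.cos(q[2])+n*np.sin(q[2])
            return C0+q[0]*u+q[1]*v+pts[:,:1]*u+pts[:,1:]*vv+.003*n
        def sc(q):
            z=proj(c,W(q)).astype(np.float32); return -cv2.remap(m,z[:,:1],z[:,1:],1).mean()
        best=min(((sc((x,y,t)),x,y,t) for x in np.arange(-.005,.0051,.001) for y in np.arange(-.007,.0071,.001) for t in((-.08,-.04,0,.04,.08) if cam=='scene' else (0,))))
        print(cam,'u,v offset mm, pitch',best,'at0',sc((0,0,0)))
        z=proj(c,W(best[1:])); z0=proj(c,W((0,0,0))); k=np.r_[z,z0]; x0,y0=np.floor(k.min(0)-25).astype(int); x1=x0+int(np.ptp(k[:,0]))+50;y1=y0+int(np.ptp(k[:,1]))+50
        im=cv2.resize(c['pixels'][y0:y1,x0:x1],(400,int(400*(y1-y0)/(x1-x0))),interpolation=cv2.INTER_CUBIC); f=400/(x1-x0); raw=im.copy()
        for a,col in((z0,(0,0,255)),(z,(0,255,0))):
            for w in (a-[x0,y0]+.5)*f: cv2.circle(im,tuple(np.round(w).astype(int)),1,col,-1)
        ims.append(np.vstack([raw,im])[:900])
    h=max(i.shape[0] for i in ims); im=np.hstack([cv2.copyMakeBorder(i,0,h-i.shape[0],0,0,0) for i in ims])
    s=min(1,600/h); cv2.imwrite('pics/'+save,cv2.resize(im,None,fx=s,fy=s))
E
python3 -c "
from pf import *
fit('hover.png')
print('lens-side',proj(snap('top'),[.574,-.179,.042]))"
```

```text
t 18.0 j [-0.1484  0.7323  1.4222 -0.6108  1.1907  0.4961] G [ 0.5779 -0.1703  0.1002] z [-0.1873 -0.5105 -0.8392] y [ 0.9384 -0.3454  0.0007] F [ 0.8978 -0.4275 -0.6072] w 0.05955566676169795
scene u,v offset mm, pitch (np.float32(-125.17651), np.float64(0.003), np.float64(-0.002), -0.04) at0 -86.529854
top u,v offset mm, pitch (np.float32(-99.00797), np.float64(-0.005), np.float64(0.007), 0) at0 -74.91929
lens-side [[427.6382 205.225 ]]
```

View pics/hover.png

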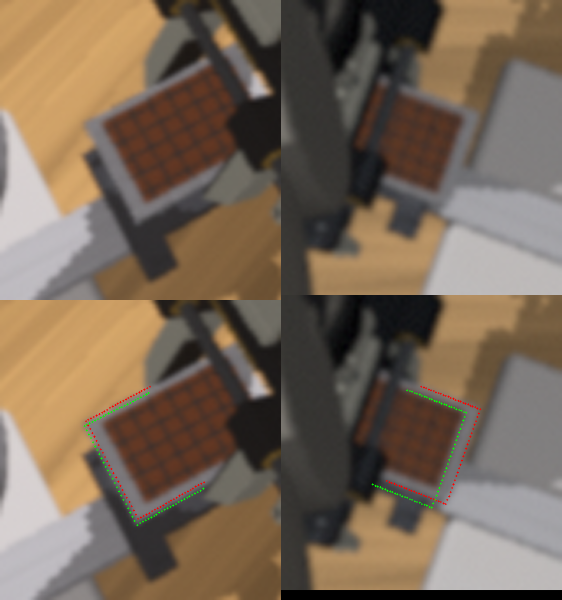

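The last picture shows the plate held dies up over the nest (copper grid at (165,140) left, (415,140) right). The top-view fit locked onto the grid border, so I'll fit the grid boundary by colour instead, numerically.

```bash
cat > gf.py <<'E'
from h import *
from scipy.optimize import minimize
def gridfit(d=.010,far=0,cams=('scene','top')):
    st(); p,R=cur(); G=p-.0188*R[:,2]; u=R[:,1]; u=u/np.linalg.norm(u); v=np.cross([0,0,1],u); v/=np.linalg.norm(v)
    C0=G-d*v; n=np.cross(u,v); T=np.linspace(.05,.95,30)[:,None]
    def E(a,b,o): a,b,o=map(np.array,(a,b,o)); return (a+(b-a)*T)/1000,np.repeat(o[None]/1000,30,0)
    ed=[E((-25,-37),(25,-37),(0,-1.)),E((-25,-37),(-25,far),(-1.,0)),E((25,-37),(25,far),(1.,0))]
    pts=np.vstack([e[0] for e in ed]); no=np.vstack([e[1] for e in ed]); res={}
    for cam in cams:
        c=snap(cam); P=c['pixels'].astype(np.float32); m=cv2.GaussianBlur(P[:,:,2]-P[:,:,0],(0,0),.6)
        def val(X,q):
            vv=v*np.cos(q[2])+n*np.sin(q[2]); z=proj(c,C0+q[0]*u+q[1]*v+X[:,:1]*u+X[:,1:]*vv+.003*n).astype(np.float32)
            return cv2.remap(m,z[:,:1],z[:,1:],1)
        def sc(q): return -(val(pts-2.5*no,q)-val(pts+2.5*no,q)).mean()
        for t in(-.06,-.03,0,.03,.06):
            b=min((sc((x,y,t)),x,y) for x in np.arange(-.008,.0081,.001) for y in np.arange(-.008,.0081,.001))
            r=minimize(lambda q:sc((q[0],q[1],t)),b[1:],method='Nelder-Mead',options=dict(initial_simplex=np.array(b[1:])+np.array([[0,0],[.001,0],[0,.001]])))
            print(cam,'pitch',t,'uv mm',r.x*1000,'score',-r.fun)
            if t==0: res[cam]=r.x
    return C0,u,v,res
E
python3 -c "
from gf import *
gridfit()"
```

```text
t 18.15 j [-0.1485  0.7306  1.4211 -0.6111  1.1909  0.4962] G [ 0.5786 -0.1706  0.1015] z [-0.185  -0.5111 -0.8394] y [ 0.9384 -0.3455  0.0035] F [-0.0555 -0.314   0.1539] w 0.05959679096563293
scene pitch -0.06 uv mm [ 1.4784 -1.6283] score 34.491539001464844
scene pitch -0.03 uv mm [ 1.246  -1.4682] score 34.70316696166992
scene pitch 0 uv mm [ 1.0042 -1.5031] score 34.82552719116211
scene pitch 0.03 uv mm [ 0.8345 -1.4712] score 34.84795379638672
scene pitch 0.06 uv mm [ 0.5672 -1.3265] score 34.773826599121094
top pitch -0.06 uv mm [-1.2518  0.1897] score 23.727102279663086
top pitch -0.03 uv mm [-1.0233 -0.0335] score 23.76464080810547
top pitch 0 uv mm [-0.9484 -0.1349] score 23.773584365844727
top pitch 0.03 uv mm [-0.7746 -0.377 ] score 23.775089263916016
top pitch 0.06 uv mm [-0.6691 -0.7052] score 23.7658634185791
```

Run:
```python
from h import *
c=plan(cur(),pose([.5779,-.1689,.0535],-20.2,-32.8),lin=.017)
```

```text
3 x [0.0091, -0.0005, 0.0132, 0.001, 0.0007, -0.0007]
```

Request:
arm_command([
  [0.0091,-0.0005,0.0132,0.001,0.0007,0],
  [0.0091,-0.0005,0.0132,0.001,0.0007,0],
  [0.0091,-0.0005,0.0132,0.001,0.0007,0],
  [0,0,0,0,0,0],
  [0,0,0,0,0,0],
])

```text
clock: 18.75
ee_pos: [0.5736, -0.1783, 0.0363]
tool_rot: [[0.291, 0.938, -0.19], [0.788, -0.347, -0.508], [-0.542, -0.002, -0.84]]
contact_force: [-0.5, -0.6, -1.0]
grip_width: 0.0595
```

Run:
```python
from gf import *
C0,u,v,r=gridfit()
n0=np.array([.5733,-.1772,0]);
for k,nn in(('scene',(.0028,-.0027)),('top',(0,-.0001))):
    d=C0-n0; pl=np.array([d[:2]@u[:2],d[:2]@v[:2]])+r[k]; print(k,'plate-nest mm',(pl-nn)*1000)
c=plan(cur(),pose([.5779,-.1689,.0465],-20.2,-32.8),lin=.003)
```

```text
t 18.75 j [-0.1471  0.7967  1.4483 -0.6305  1.1195  0.5534] G [ 0.5771 -0.1688  0.0521] z [-0.1896 -0.5082 -0.8401] y [ 0.9378 -0.3471 -0.0017] F [-0.4879 -0.6401 -0.9509] w 0.059523272868657086
scene pitch -0.06 uv mm [ 1.3396 -1.7244] score 32.85532760620117
scene pitch -0.03 uv mm [ 1.0735 -1.6438] score 33.04511260986328
scene pitch 0 uv mm [ 0.925 -1.675] score 33.16808319091797
scene pitch 0.03 uv mm [ 0.6305 -1.4223] score 33.26481628417969
scene pitch 0.06 uv mm [ 0.414  -1.3307] score 33.28074645996094
top pitch -0.06 uv mm [0.3618 0.1122] score 21.925416946411133
top pitch -0.03 uv mm [ 0.4502 -0.1226] score 21.922176361083984
top pitch 0 uv mm [ 0.6173 -0.1535] score 21.90416145324707
top pitch 0.03 uv mm [ 0.7696 -0.6227] score 21.891862869262695
top pitch 0.06 uv mm [ 0.8748 -0.8399] score 21.85787582397461
scene plate-nest mm [-1.2152  0.2339]
top plate-nest mm [ 1.2771 -0.8446]
3 x [0.0013, 0.0, 0.0019, -0.0002, 0.0001, -0.0007]
```

Request:
arm_command([
  [0.0013,0,0.0019,0,0,0],
  [0.0013,0,0.0019,0,0,0],
  [0.0011,0,0.0017,0,0,0],
  [0,0,0,0,0,0],
])

```text
clock: 19.25
ee_pos: [0.5741, -0.1783, 0.0308]
tool_rot: [[0.292, 0.938, -0.188], [0.788, -0.347, -0.509], [-0.542, 0.001, -0.84]]
contact_force: [-0.1, 0.7, 1.4]
grip_width: 0.0597
```

Run:
```python
from h import *
st(); print(manip.sense()['torque'])
```

```text
t 19.25 j [-0.1469  0.8043  1.4505 -0.634   1.1099  0.5617] G [ 0.5776 -0.1687  0.0466] z [-0.1878 -0.5085 -0.8403] y [ 0.9378 -0.3471  0.0005] F [-0.1163  0.7306  1.4209] w 0.05965245295747076
[ 0.2465 -0.1534  0.0084]
```

Request:
arm_command([
  [0.0005,0,0.0008,0,0,0],
  [0,0,0,0,0,0],
])

```text
clock: 19.45
ee_pos: [0.5741, -0.1784, 0.0305]
tool_rot: [[0.292, 0.938, -0.188], [0.788, -0.347, -0.509], [-0.542, 0.001, -0.84]]
contact_force: [-0.5, 0.8, 4.7]
grip_width: 0.0596
```

Request:
arm_command([
  [0.0005,0,0.0008,0,0,0],
  [0,0,0,0,0,0],
])

```text
clock: 19.65
ee_pos: [0.5741, -0.1785, 0.0303]
tool_rot: [[0.292, 0.938, -0.188], [0.787, -0.347, -0.51], [-0.543, 0.001, -0.84]]
contact_force: [-2.9, 1.2, 9.4]
grip_width: 0.0596
```

Run:
```python
from h import *
st(); print(manip.sense()['torque'])
```

```text
t 19.65 j [-0.1467  0.8052  1.451  -0.6356  1.1092  0.5638] G [ 0.5776 -0.1689  0.0461] z [-0.1878 -0.5096 -0.8397] y [ 0.9377 -0.3474  0.0011] F [-2.948   1.2058  9.4195] w 0.05955820624285432
[-0.1131  0.2937 -0.2497]
```

Request:
arm_command([
  [0,0,0,0,0,0],
  [0,0,0,0,0,0],
  [0.0003,0,0.0004,0,0,0],
  [0,0,0,0,0,0],
  [0,0,0,0,0,0],
], newtons=3)

```text
clock: 20.15
ee_pos: [0.5741, -0.1783, 0.0283]
tool_rot: [[0.292, 0.938, -0.188], [0.788, -0.347, -0.508], [-0.542, 0.0, -0.84]]
contact_force: [-0.9, -0.1, 4.6]
grip_width: 0.0599
```

Run:
```python
from gf import *
C0,u,v,r=gridfit()
```

```text
t 20.15 j [-0.147   0.808   1.4514 -0.6352  1.1062  0.5644] G [ 0.5777 -0.1688  0.0441] z [-0.1878 -0.5085 -0.8404] y [ 0.9378 -0.347   0.0004] F [-0.8677 -0.1036  4.6374] w 0.059941772832262805
scene pitch -0.06 uv mm [ 0.603  -1.9229] score 31.95808982849121
scene pitch -0.03 uv mm [ 0.4233 -1.6633] score 32.20352554321289
scene pitch 0 uv mm [ 0.2356 -1.6026] score 32.377708435058594
scene pitch 0.03 uv mm [ 0.06  -1.648] score 32.465816497802734
scene pitch 0.06 uv mm [-0.2064 -1.5398] score 32.48686599731445
top pitch -0.06 uv mm [ 0.0535 -0.1314] score 22.24662971496582
top pitch -0.03 uv mm [ 0.1573 -0.5283] score 22.257366180419922
top pitch 0 uv mm [ 0.3505 -0.7259] score 22.244104385375977
top pitch 0.03 uv mm [ 0.4582 -0.9853] score 22.217653274536133
top pitch 0.06 uv mm [ 0.6261 -1.3477] score 22.1634464263916
```

Request:
arm_command([
  [0,0,0,0,0,0],
  [0,0,0,0,0,0],
  [0,0,0,0,0,0],
  [0,0,0,0,0,0],
  [0,0,0,0,0,0],
], fingers=1)

```text
clock: 20.75
ee_pos: [0.574, -0.1782, 0.0281]
tool_rot: [[0.292, 0.938, -0.188], [0.788, -0.347, -0.508], [-0.542, -0.0, -0.84]]
contact_force: [-1.0, 0.5, -0.3]
grip_width: 0.091
```

Request:
arm_command([
  [0,0,-0.015,0,0,0],
  [0,0,-0.03,0,0,0],
  [0,0,-0.04,0,0,0],
  [0,0,-0.04,0,0,0],
  [0,0,-0.04,0,0,0],
  [-0.03,0,-0.03,0,0,0],
  [-0.04,0,0,0,0,0],
  [0,0,0,0,0,0],
])

```text
clock: 21.55
ee_pos: [0.5908, -0.1363, 0.2355]
tool_rot: [[0.297, 0.937, -0.182], [0.787, -0.349, -0.51], [-0.541, 0.008, -0.841]]
contact_force: [0.6, -0.3, -0.2]
grip_width: 0.0922
```

```bash
cat > seat.py <<'E'
from h import *
from scipy.optimize import minimize
# fit z-plane rectangle of the grid in both cameras: params u,v,z-height,pitch,roll, yaw ; nest axes
n0=np.array([.5733,-.1772,0]); 
def run(off=0.):
    a=np.radians(-20.2); u=np.array([np.cos(a),np.sin(a),0]); v=np.array([-u[1],u[0],0]); n=np.array([0,0,1.])
    T=np.linspace(.05,.95,30)[:,None]
    def E(p,q,o): p,q,o=map(np.array,(p,q,o)); return (p+(q-p)*T)/1000,np.repeat(o[None]/1000,30,0)
    ed=[E((-25,-37),(25,-37),(0,-1.)),E((-25,37),(25,37),(0,1.)),E((-25,-37),(-25,37),(-1.,0)),E((25,-37),(25,37),(1.,0))]
    pts=np.vstack([e[0] for e in ed]); no=np.vstack([e[1] for e in ed])
    for cam,b in(('scene',(.0028,-.0027)),('top',(0,-.0001))):
        c=snap(cam,cam+'_seat.png'); P=c['pixels'].astype(np.float32); m=cv2.GaussianBlur(P[:,:,2]-P[:,:,0],(0,0),.6)
        def val(X,q):
            x=X[:,:1]-q[2]*X[:,1:]; y=X[:,1:]+q[2]*X[:,:1]
            w=n0+(b[0]+q[0])*u+(b[1]+q[1]-off)*v+x*u+y*v+n*(.048+q[3]*y+q[4]*x)
            z=proj(c,w).astype(np.float32); return cv2.remap(m,z[:,:1],z[:,1:],1)
        sc=lambda q:-(val(pts-2.5*no,q)-val(pts+2.5*no,q)).mean()
        x0=min(((sc((x,y,0,0,0)),x,y) for x in np.arange(-.006,.0061,.001) for y in np.arange(-.008,.0081,.001)))[1:]
        for k in(3,5):
            s=np.array([.001,.001,.02,.03,.03]); f=lambda q:sc(np.r_[q*s[:k],np.zeros(5-k)])
            r=minimize(f,np.r_[np.array(x0)/.001,np.zeros(k-2)],method='Powell'); print(cam,'u v mm',r.x[:2],'yaw,pitch,roll',r.x[2:]*s[2:k],'score',-r.fun)
E
python3 -c "
from seat import *
st();run()"
```

```text
t 21.55 j [-0.0781  0.6041  1.2099 -0.551   1.5061  0.3675] G [ 0.5942 -0.1267  0.2514] z [-0.1823 -0.5098 -0.8408] y [ 0.9372 -0.3487  0.0082] F [ 0.5647 -0.2753 -0.2008] w 0.0921942513888743
scene u v mm [-1.2646  0.4077] yaw,pitch,roll [0.0001] score 56.1024
scene u v mm [-1.2622  0.3908] yaw,pitch,roll [-0.0002  0.0121  0.0167] score 56.282837
top u v mm [ 1.2873 -0.9908] yaw,pitch,roll [-0.] score 17.392395
top u v mm [ 1.2882 -0.991 ] yaw,pitch,roll [-0.     -0.0001 -0.1573] score 18.198462
```

Run:
```python
from h import *
def tp(T,th): # TCP pose
    q,R=pose([0,0,0],-20.2,th); return np.array(T),R
c=plan(cur(),tp([.645,.02,.17],-15))
c=plan(c,tp([.6313,-.0192,.054],-15))
b=snap('top')
for q in('pot','loupe','blower'): 
    r=recognise(q,'top')
    if r: bb=r[0]['bbox']; print(q,onz(b,[[(bb[0]+bb[2])/2,(bb[1]+bb[3])/2]],.03),r[0]['confidence'])
```

```text
4 x [0.0437, -0.0005, -0.0026, 0.0001, 0.0774, -0.0008]
3 x [-0.0034, 0.0002, 0.0409, 0.0, 0.0, 0.0]
pot [[0.7014 0.0229 0.03  ]] 0.85
blower [[0.7099 0.2346 0.03  ]] 0.85
```

Request:
arm_command([
  [0.0437,-0.0005,-0.0026,0,0.0774,0],
  [0.0437,-0.0005,-0.0026,0,0.0774,0],
  [0.0437,-0.0005,-0.0026,0,0.0774,0],
  [0.0437,-0.0005,-0.0026,0,0.0774,0],
  [0,0,0,0,0,0],
  [0,0,0,0,0,0],
], fingers=0, newtons=10)

```text
clock: 22.45
ee_pos: [0.6439, 0.0178, 0.1614]
tool_rot: [[0.333, 0.938, -0.092], [0.906, -0.346, -0.245], [-0.262, -0.002, -0.965]]
contact_force: [-1.1, -1.4, 0.3]
grip_width: 0.0482
```

```bash
cat > tilt.py <<'E'
from seat import *
def prof():
    a=np.radians(-20.2); u=np.array([np.cos(a),np.sin(a),0]); v=np.array([-u[1],u[0],0]); n=np.array([0,0,1.]); T=np.linspace(.05,.95,40)[:,None]
    def E(p,q,o): p,q,o=map(np.array,(p,q,o)); return (p+(q-p)*T)/1000,np.repeat(o[None]/1000,40,0)
    ed=[E((-25,-37),(25,-37),(0,-1.)),E((-25,37),(25,37),(0,1.)),E((-25,-37),(-25,37),(-1.,0)),E((25,-37),(25,37),(1.,0))]
    pts=np.vstack([e[0] for e in ed]); no=np.vstack([e[1] for e in ed])
    D=[]
    for cam in('scene','top'):
        c=snap(cam); P=c['pixels'].astype(np.float32); D.append((c,cv2.GaussianBlur(P[:,:,2]-P[:,:,0],(0,0),.6)))
    for pi,ro in((0,0),(.045,0),(-.045,0),(0,.06),(0,-.06),(.02,0),(-.02,0),(0,.02),(0,-.02)):
        o=[]
        for c,m in D:
            def val(X,q):
                x,y=X[:,:1],X[:,1:]; w=n0+q[0]*u*.001+q[1]*v*.001+x*u+y*v+n*(.048+pi*y+ro*x); z=proj(c,w).astype(np.float32); return cv2.remap(m,z[:,:1],z[:,1:],1)
            f=lambda q:-(val(pts-2.5*no,q)-val(pts+2.5*no,q)).mean()
            r=minimize(f,min((f((x,y)),x,y) for x in range(-5,6) for y in range(-7,6))[1:],method='Nelder-Mead'); o+=[np.round(r.x,2).tolist(),round(float(-r.fun),2)]
        print('pitch',pi,'roll',ro,o)
E
python3 -c "
from tilt import *
st();prof()
p,R=cur(); q,S=pose([0,0,0],-20.2,-15); plan((p,R),(np.array([.6313,-.0192,.054]),S))"
```

```text
t 22.45 j [ 0.0287  0.689   1.1493 -0.2481  1.4106  0.4345] G [0.6456 0.0224 0.1796] z [-0.0921 -0.2452 -0.9651] y [ 0.9384 -0.3457 -0.0018] F [-1.0691 -1.4111  0.3284] w 0.04819467349760133
pitch 0 roll 0 [[1.62, -2.31], 54.54, [1.24, -1.42], 35.28]
pitch 0.045 roll 0 [[1.62, -2.32], 54.29, [1.33, -1.43], 35.22]
pitch -0.045 roll 0 [[1.54, -2.23], 54.01, [1.4, -1.45], 35.01]
pitch 0 roll 0.06 [[1.5, -2.25], 54.41, [1.34, -1.42], 34.19]
pitch 0 roll -0.06 [[1.63, -2.34], 52.57, [1.34, -1.39], 35.99]
pitch 0.02 roll 0 [[1.61, -2.33], 54.56, [1.35, -1.44], 35.32]
pitch -0.02 roll 0 [[1.6, -2.28], 54.41, [1.16, -1.4], 35.2]
pitch 0 roll 0.02 [[1.6, -2.28], 54.7, [1.39, -1.44], 34.95]
pitch 0 roll -0.02 [[1.61, -2.28], 54.16, [1.34, -1.43], 35.58]
3 x [-0.0029, 0.0002, 0.0382, -0.0003, 0.0009, -0.0006]
```

Run:
```python
from h import *
from scipy.optimize import minimize
n0=np.array([.5733,-.1772,0]);a=np.radians(-20.2); u=np.array([np.cos(a),np.sin(a),0]); v=np.array([-u[1],u[0],0]); n=np.array([0,0,1.]); T=np.linspace(.06,.94,60)[:,None]
def E(p,q,o): p,q,o=map(np.array,(p,q,o)); return (p+(q-p)*T)/1000,np.repeat(o[None]/1000,60,0)
end={'-v':E((-25,-37),(25,-37),(0,-1.)),'+v':E((-25,37),(25,37),(0,1.)),'-u':E((-25,-37),(-25,37),(-1.,0)),'+u':E((25,-37),(25,37),(1.,0))}
D={k:snap(k) for k in('scene','top')}
for k,c in D.items():
    P=c['pixels'].astype(np.float32); m=cv2.GaussianBlur(P[:,:,2]-P[:,:,0],(0,0),.6)
    for e,(p,o) in end.items():
        # each edge: normal shift s (mm) and slope r
        ax=0 if e[1]=='u' else 1
        def val(X,q):
            Y=X.copy(); Y[:,ax]+=(q[0]/1000+q[1]*X[:,1-ax]); w=n0+np.array([1.4,-1.85])[0]*.001*u-.00185*v+Y[:,:1]*u+Y[:,1:]*v+n*.048
            z=proj(c,w).astype(np.float32); return cv2.remap(m,z[:,:1],z[:,1:],1)
        f=lambda q:-(val(p-2*o,q)-val(p+2*o,q)).mean()
        g=min((f((s,r)),s,r) for s in np.arange(-3,3.1,.25) for r in np.arange(-.06,.061,.01))
        r=minimize(f,g[1:],method='Nelder-Mead',options=dict(initial_simplex=np.array(g[1:])+np.array([[0,0],[.2,0],[0,.006]])))
        print(k,e,'shift',r.x[0].round(2),'slope',r.x[1].round(4),'sc',round(float(-r.fun),1))
```

```text
scene -v shift -0.21 slope 0.0061 sc 53.1
scene +v shift -0.66 slope -0.0036 sc 51.3
scene -u shift 0.31 slope -0.0053 sc 41.5
scene +u shift -0.17 slope 0.0009 sc 51.0
top -v shift 0.85 slope 0.007 sc 32.8
top +v shift 0.09 slope 0.0005 sc 33.7
top -u shift 0.81 slope -0.0026 sc 30.4
top +u shift -1.21 slope -0.0023 sc 28.3
```

Slopes agree between the cameras (pitch ≈0, roll ≈0.01), so the plate isn't perched on a lip. Now to the knob.

Request:
arm_command([
  [-0.0029,0.0002,0.0382,0,0.0009,0],
  [-0.0029,0.0002,0.0382,0,0.0009,0],
  [-0.0029,0.0002,0.0382,0,0.0009,0],
  [0,0,0,0,0,0],
  [0,0,0,0,0,0],
])

```text
clock: 23.15
ee_pos: [0.6318, -0.0192, 0.0548]
tool_rot: [[0.336, 0.937, -0.09], [0.906, -0.348, -0.242], [-0.258, 0.0, -0.966]]
contact_force: [-0.4, 0.1, 0.6]
grip_width: 0.0004
```

```bash
cat > k.py <<'E'
from h import *
def rel():
    st(); p,R=cur(); a=np.radians(-20.2); u=np.array([np.cos(a),np.sin(a)]); v=np.array([-u[1],u[0]])
    d=p[:2]-[.6158,-.0614]; print('TCP rel start knob: u,v mm',d@u*1000,d@v*1000,'z',p[2])
    w=R.T@np.r_[-v,0]; print('tool-axes of -v',w)
E
python3 -c "
from k import *
rel()"
```

```text
t 23.15 j [-0.0284  0.7638  1.3183 -0.2696  1.1586  0.4481] G [ 0.6335 -0.0146  0.073 ] z [-0.0896 -0.2416 -0.9662] y [ 0.9374 -0.3481  0.0001] F [-0.4012  0.1295  0.5507] w 0.00038110473539560775
TCP rel start knob: u,v mm 0.4513043717377201 45.17707018252639 z 0.05484657179953059
tool-axes of -v [-0.9662  0.003   0.2577]
```

Request:
arm_command([
  [-0.0097,0,0.0026,0,0,0],
  [-0.0077,0,0.0021,0,0,0],
  [-0.0039,0,0.001,0,0,0],
  [-0.0039,0,0.001,0,0,0],
  [-0.0039,0,0.001,0,0,0],
  [-0.0058,0,0.0015,0,0,0],
  [-0.0058,0,0.0015,0,0,0],
  [-0.0077,0,0.0021,0,0,0],
])

```text
clock: 23.95
ee_pos: [0.6143, -0.0659, 0.0544]
tool_rot: [[0.335, 0.938, -0.088], [0.906, -0.347, -0.242], [-0.257, 0.001, -0.966]]
contact_force: [0.9, 1.6, 1.2]
grip_width: 0.0003
```

```bash
python3 -c "
from k import *
rel()"
```

```text
t 23.95 j [-0.1022  0.7321  1.3873 -0.2829  1.1041  0.3904] G [ 0.616  -0.0614  0.0725] z [-0.0885 -0.2416 -0.9663] y [ 0.938  -0.3467  0.0008] F [0.8745 1.5882 1.1791] w 0.00032702228933562366
TCP rel start knob: u,v mm 0.18376976984165339 -4.734438071491843 z 0.05436610427265334
tool-axes of -v [-0.9663  0.0015  0.2573]
```

Request:
arm_command([
  [-0.0087,0,0.0023,0,0,0],
  [-0.0087,0,0.0023,0,0,0],
  [-0.0087,0,0.0023,0,0,0],
  [-0.0087,0,0.0023,0,0,0],
  [-0.0087,0,0.0023,0,0,0],
  [-0.0087,0,0.0023,0,0,0],
  [-0.0087,0,0.0023,0,0,0],
  [-0.0087,0,0.0023,0,0,0],
  [-0.0087,0,0.0023,0,0,0],
])

```text
clock: 24.85
ee_pos: [0.5858, -0.1423, 0.0544]
tool_rot: [[0.335, 0.938, -0.089], [0.906, -0.347, -0.242], [-0.258, 0.0, -0.966]]
contact_force: [2.4, 0.3, 0.3]
grip_width: 0.0006
```

Request:
arm_command([
  [-0.0077,0,0.0021,0,0,0],
  [-0.0058,0,0.0015,0,0,0],
  [-0.0039,0,0.001,0,0,0],
])

```text
clock: 25.15
ee_pos: [0.5795, -0.159, 0.0543]
tool_rot: [[0.336, 0.938, -0.09], [0.906, -0.348, -0.241], [-0.258, -0.0, -0.966]]
contact_force: [2.4, 0.8, -0.1]
grip_width: 0.0002
```

```bash
python3 -c "
from k import *
rel()"
```

```text
t 25.15 j [-0.2593  0.6879  1.4815 -0.3057  1.0193  0.2629] G [ 0.5812 -0.1545  0.0725] z [-0.0897 -0.2414 -0.9663] y [ 0.9377 -0.3475 -0.0003] F [ 2.3823  0.778  -0.0518] w 0.00017155896387808877
TCP rel start knob: u,v mm -0.3825819858189333 -104.14421378125812 z 0.054313142332696296
tool-axes of -v [-0.9663  0.0024  0.2575]
```

```bash
python3 -c "
from k import *
b=snap('top'); w=onz(b,[[471.3,179.4],[443.0,252.9]],.02)[:,:2]; a=np.radians(-20.2); u=np.array([np.cos(a),np.sin(a)]); v=np.array([-u[1],u[0]])
N=np.array([.5733,-.1772])+.0014*u-.0014*v; d=w-N; print(d@v*1000,d@u*1000,'travel',60-(d@v*1000))"
```

```text
[-76.7811 -72.6744] [ 96.8854 -82.5775] travel [136.7811 132.6744]
```

Request:
arm_command([
  [-0.0029,0,0.0008,0,0,0],
  [-0.0029,0,0.0008,0,0,0],
  [0,0,0,0,0,0],
])

```text
clock: 25.5
ee_pos: [0.5774, -0.1643, 0.0543]
tool_rot: [[0.335, 0.938, -0.09], [0.906, -0.347, -0.242], [-0.258, -0.0, -0.966]]
contact_force: [0.6, 0.1, -0.6]
grip_width: 0.0008
```

Request:
arm_command([
  [-0.0015,0,0.0004,0,0,0],
  [-0.0015,0,0.0004,0,0,0],
  [0,0,0,0,0,0],
])

```text
clock: 25.8
ee_pos: [0.5765, -0.1671, 0.0543]
tool_rot: [[0.335, 0.938, -0.09], [0.906, -0.347, -0.241], [-0.258, -0.0, -0.966]]
contact_force: [1.1, 1.0, 0.4]
grip_width: 0.0004
```

```bash
python3 -c "
from k import *
rel()"
```

```text
t 25.8 j [-0.2734  0.6851  1.4874 -0.3075  1.0127  0.2506] G [ 0.5782 -0.1626  0.0725] z [-0.0897 -0.2415 -0.9662] y [ 0.9378 -0.3472 -0.0003] F [1.0647 1.0479 0.442 ] w 0.0004182104046091587
TCP rel start knob: u,v mm -0.40706124844466784 -112.78824502637644 z 0.05429218369580041
tool-axes of -v [-0.9662  0.002   0.2576]
```

Request:
arm_command([
  [-0.0015,0,0.0004,0,0,0],
  [-0.0015,0,0.0004,0,0,0],
  [0,0,0,0,0,0],
])

```text
clock: 26.1
ee_pos: [0.5757, -0.1694, 0.0543]
tool_rot: [[0.336, 0.938, -0.089], [0.906, -0.347, -0.241], [-0.257, 0.0, -0.967]]
contact_force: [2.0, 4.8, 0.8]
grip_width: 0.0003
```

Request:
arm_command([
  [-0.0015,0,0.0004,0,0,0],
  [0,0,0,0,0,0],
])

```text
clock: 26.3
ee_pos: [0.5756, -0.1698, 0.0543]
tool_rot: [[0.336, 0.938, -0.088], [0.907, -0.347, -0.239], [-0.255, 0.001, -0.967]]
contact_force: [2.6, 9.2, 0.9]
grip_width: 0.0002
```

Hard stop felt (force 2→5→9.5 N with motion dying out, and travel ≈134 mm against 133–137 mm measured). Back off.

Request:
arm_command([
  [0.0048,0,-0.0013,0,0,0],
  [0.0145,0,-0.0039,0,0,0],
  [0.029,0,-0.0077,0,0,0],
  [0.029,0,-0.03,0,0,0],
  [0.02,0,-0.045,0,0,0],
  [0.02,0,-0.045,0,0,0],
  [0,0,0,0,0,0],
  [0,0,0,0,0,0],
])

```text
clock: 27.1
ee_pos: [0.6267, -0.0319, 0.1533]
tool_rot: [[0.334, 0.938, -0.087], [0.907, -0.345, -0.242], [-0.258, 0.002, -0.966]]
contact_force: [-0.2, -0.4, 0.4]
grip_width: 0.0006
```

Run:
```python
from h import *
st()
a=np.radians(-20.2); u=np.array([np.cos(a),np.sin(a),0]); v=np.array([-u[1],u[0],0])
K=np.array([.6158,-.0614,.07])-.134*v
for cam in('scene','top'):
    c=snap(cam); print(cam,'pred knob px',proj(c,K),'pred plate',proj(c,np.array([.5733,-.1772,.048])+.0014*u-.0014*v-.134*v))
    for q in('plate','knob','carriage','pot','loupe','marker','driver','blower','waferbox','dish'): print(q,[(np.round(r['bbox']).astype(int).tolist(),round(r['confidence'],2)) for r in recognise(q,cam)][:5])
    # dark knob-top/stage and copper pixels near prediction
    P=c['pixels'].astype(int); z=proj(c,np.array([.5733,-.1772,.048])+.0014*u-.0014*v-.134*v+.03*v)[0].astype(int)
    print('colour at plate +30mm (b,g,r)',P[z[1]-1:z[1]+2,z[0]-1:z[0]+2].mean((0,1)))
    k=proj(c,K)[0].astype(int); g=P.sum(2)[k[1]-14:k[1]+15,k[0]-14:k[0]+15]; yy,xx=np.where(g<100); print('dark blob',len(xx),xx.mean()-14+k[0] if len(xx) else 0,yy.mean()-14+k[1] if len(xx) else 0)
```

```text
t 27.1 j [-0.0478  0.6506  1.2446 -0.2561  1.3323  0.3767] G [ 0.6283 -0.0273  0.1714] z [-0.0873 -0.2423 -0.9663] y [ 0.9385 -0.3454  0.0018] F [-0.1927 -0.3801  0.4446] w 0.000619533629523335
scene pred knob px [[272.0683 364.9544]] pred plate [[208.352  406.5578]]
plate [([311, 168, 335, 196], 0.85), ([359, 280, 392, 314], 0.61), ([178, 381, 237, 439], 0.57), ([357, 374, 380, 397], 0.31)]
knob [([172, 362, 281, 445], 0.63), ([220, 269, 271, 300], 0.19)]
carriage [([174, 361, 288, 446], 0.57)]
pot [([390, 320, 413, 348], 0.94)]
loupe [([356, 375, 379, 397], 0.89), ([264, 215, 328, 244], 0.71), ([219, 267, 270, 300], 0.52)]
marker [([220, 269, 269, 300], 0.8), ([445, 242, 476, 280], 0.62)]
driver [([263, 215, 326, 243], 0.63), ([220, 269, 271, 299], 0.52), ([357, 374, 379, 395], 0.25)]
blower [([444, 245, 472, 279], 0.72)]
waferbox []
dish [([348, 139, 368, 165], 0.62)]
colour at plate +30mm (b,g,r) [ 56.8889  74.5556 118.1111]
dark blob 69 272.42028985507244 369.05797101449275
top pred knob px [[434.9202 205.3547]] pred plate [[485.8218 227.0518]]
plate [([130, 213, 169, 246], 0.93), ([464, 210, 505, 247], 0.87)]
knob [([424, 202, 507, 252], 0.91)]
carriage [([423, 199, 503, 252], 0.6), ([461, 208, 505, 251], 0.17)]
pot []
loupe [([392, 138, 396, 150], 0.4)]
marker [([387, 292, 403, 300], 0.47)]
driver []
blower [([229, 130, 253, 156], 0.94), ([424, 200, 505, 253], 0.39), ([149, 134, 198, 184], 0.36)]
waferbox [([151, 133, 199, 184], 0.65)]
dish [([150, 280, 190, 320], 0.78)]
colour at plate +30mm (b,g,r) [ 62.6667  78.7778 115.2222]
dark blob 53 433.8679245283019 205.79245283018867
```

```bash
python3 -c "
from cell import manip
print(manip.finish_job())"
```

```text
the job is handed in; nothing more can be done
None
```

The job is handed in at about 27 s of the 72 s. The plate is dies up in the stage nest and the stage is pushed fully home under the lens. The hand-in gave no verdict.

**What I did:** I gripped the plate by its long edges on the rest and stood it on edge in the rack's middle slot. I took a new grip from the die side, turned it dies up and laid it in the nest. Then I pushed the knob slowly with closed fingers until the stop.

**What the last checks showed:**
- **Seating:** the grid edges fitted in both cameras gave almost no tilt, about 0 lengthwise and 0.01 rad sideways, so the plate is not on a lip. The two cameras disagreed on where it sits in the nest: about −1.3 mm in one and +1.3 mm in the other across its width. Their mean is about 0, against 2 mm of clearance each side. This check was made before the stage was slid.
- **Touchdown:** I felt contact about 1 mm higher than expected, probably from a slight tilt of the plate in the grip. I then loosened the grip, and the fingers slid 2 mm down the plate.
- **Stage home:** the push force rose from about 1.5 N to 9.5 N and the motion stopped. Travel was about 134 mm, against 133–137 mm measured from the picture.
- **After sliding:** the knob and plate showed within about 4 pixels of where they should be, with copper colour at the plate.
- **Other things on the bench:** those the networks found were where they had been. The wafer box was missed in one camera, and the pot and driver in the other, but each was found in the remaining one.

I had used all 12 pictures before the plate was laid down, so everything from seating onwards was checked by numbers only.

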